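# Make up two chocolate gift boxes

## Task

Make up the two gift boxes of this order: the tall jar, the cube-like carton and the tall narrow carton go into the long box with three compartments, the squat jar and the tall tin into the short box with two. Put one thing in each compartment, whichever of that box you like, standing upright on the compartment's floor and set down gently, not dropped. Leave the smallest jar, the low wide tin and the flat carton standing in the stock where they are.

Things in the scene. Friction and masses are not known exactly. Their poses are not given: they have to be found in the camera images.
- long_box: Open gift box of dark brown board with pale lining, no lid, standing firmly on the bench (it does not move). Walls and partitions 4 mm thick and 24 mm high, floor 4 mm thick. Its long side runs along its own y axis: 244 mm long, 84 mm wide. Three square compartments in a row, each 76 x 76 mm inside, with centres at y = -80, 0 and +80 mm, x = 0. Nothing over 90 mm tall stands near the boxes or the stock. Origin: centre of the underside, z up. 
- short_box: Open gift box of dark brown board with pale lining, no lid, standing firmly on the bench (it does not move). Walls and partitions 4 mm thick and 24 mm high, floor 4 mm thick. Its long side runs along its own y axis: 164 mm long, 84 mm wide. Two square compartments in a row, each 76 x 76 mm inside, with centres at y = -40 and +40 mm, x = 0. Nothing over 90 mm tall stands near the boxes or the stock. Origin: centre of the underside, z up. 
- tall_jar: The tall jar: glass jar full of dark chocolate spread, with a white label band and a brass screw lid, straight-sided: diameter 52 mm, height 84 mm over the lid. Origin: centre of the underside, z up. About 240 g. Starts standing loose on the bench in the row of stock, on thin dark slate mats in an arc beyond the boxes, one of eight pieces about 130 mm apart, in any order.
- squat_jar: The squat jar, the widest of the three jars: glass jar full of dark chocolate spread, with a white label band and a brass screw lid, straight-sided: diameter 60 mm, height 60 mm over the lid. Origin: centre of the underside, z up. About 220 g. Starts standing loose on the bench in the row of stock, on thin dark slate mats in an arc beyond the boxes, one of eight pieces about 130 mm apart, in any order.
- tall_tin: The tall tin: round metal cocoa tin with a steel press-in lid and a pale paper band, diameter 56 mm, height 76 mm. Origin: centre of the underside, z up. About 170 g. Starts standing loose on the bench in the row of stock, on thin dark slate mats in an arc beyond the boxes, one of eight pieces about 130 mm apart, in any order.
- cube_carton: The cube-like carton: plain kraft carton of truffles with a dark paper band, 52 x 52 mm, 60 mm high; its sides are square to its x and y axes. Origin: centre of the underside, z up. About 110 g. Starts standing loose on the bench in the row of stock, on thin dark slate mats in an arc beyond the boxes, one of eight pieces about 130 mm apart, in any order.
- narrow_carton: The tall narrow carton: plain kraft carton of chocolate sticks with a dark paper band, standing on end, 40 x 40 mm, 80 mm high; its sides are square to its x and y axes. Origin: centre of the underside, z up. About 90 g. Starts standing loose on the bench in the row of stock, on thin dark slate mats in an arc beyond the boxes, one of eight pieces about 130 mm apart, in any order.
- mini_jar: Stays in the stock. The smallest jar: glass jar full of dark chocolate spread, with a white label band and a brass screw lid, straight-sided: diameter 38 mm, height 42 mm over the lid. Origin: centre of the underside, z up. Starts standing loose on the bench in the row of stock, on thin dark slate mats in an arc beyond the boxes, one of eight pieces about 130 mm apart, in any order.
- wide_tin: Stays in the stock. Low wide round metal tin with a steel lid and a pale paper band, diameter 72 mm, height 34 mm. Origin: centre of the underside, z up. Starts standing loose on the bench in the row of stock, on thin dark slate mats in an arc beyond the boxes, one of eight pieces about 130 mm apart, in any order.
- flat_carton: Stays in the stock. Flat square kraft carton with a dark paper band, 60 x 60 mm, 20 mm high; sides square to its x and y axes. Origin: centre of the underside, z up. Starts standing loose on the bench in the row of stock, on thin dark slate mats in an arc beyond the boxes, one of eight pieces about 130 mm apart, in any order.
Not all that is in view belongs to the job. What is shaped like the tall_jar but blue or purple is not meant.

How it is judged:
At the end, for the whole second after the job is handed in: Each of the five things stands alone in a compartment of its own box, within 22 mm of its centre along both sides, underside at most 10 mm above the box's underside, tilt under 0.12 rad, at rest; smallest jar, low wide tin and flat carton within 25 mm of their starts (((x of tall_jar in the frame of long_box between -0.022 and 0.022 m and y of tall_jar in the frame of long_box between -0.102 and -0.058 m and x of cube_carton in the frame of long_box between -0.022 and 0.022 m and y of cube_carton in the frame of long_box between -0.022 and 0.022 m and x of narrow_carton in the frame of long_box between -0.022 and 0.022 m and y of narrow_carton in the frame of long_box between 0.058 and 0.102 m) or (x of tall_jar in the frame of long_box between -0.022 and 0.022 m and y of tall_jar in the frame of long_box between -0.102 and -0.058 m and x of cube_carton in the frame of long_box between -0.022 and 0.022 m and y of cube_carton in the frame of long_box between 0.058 and 0.102 m and x of narrow_carton in the frame of long_box between -0.022 and 0.022 m and y of narrow_carton in the frame of long_box between -0.022 and 0.022 m) or (x of tall_jar in the frame of long_box between -0.022 and 0.022 m and y of tall_jar in the frame of long_box between -0.022 and 0.022 m and x of cube_carton in the frame of long_box between -0.022 and 0.022 m and y of cube_carton in the frame of long_box between -0.102 and -0.058 m and x of narrow_carton in the frame of long_box between -0.022 and 0.022 m and y of narrow_carton in the frame of long_box between 0.058 and 0.102 m) or (x of tall_jar in the frame of long_box between -0.022 and 0.022 m and y of tall_jar in the frame of long_box between -0.022 and 0.022 m and x of cube_carton in the frame of long_box between -0.022 and 0.022 m and y of cube_carton in the frame of long_box between 0.058 and 0.102 m and x of narrow_carton in the frame of long_box between -0.022 and 0.022 m and y of narrow_carton in the frame of long_box between -0.102 and -0.058 m) or (x of tall_jar in the frame of long_box between -0.022 and 0.022 m and y of tall_jar in the frame of long_box between 0.058 and 0.102 m and x of cube_carton in the frame of long_box between -0.022 and 0.022 m and y of cube_carton in the frame of long_box between -0.102 and -0.058 m and x of narrow_carton in the frame of long_box between -0.022 and 0.022 m and y of narrow_carton in the frame of long_box between -0.022 and 0.022 m) or (x of tall_jar in the frame of long_box between -0.022 and 0.022 m and y of tall_jar in the frame of long_box between 0.058 and 0.102 m and x of cube_carton in the frame of long_box between -0.022 and 0.022 m and y of cube_carton in the frame of long_box between -0.022 and 0.022 m and x of narrow_carton in the frame of long_box between -0.022 and 0.022 m and y of narrow_carton in the frame of long_box between -0.102 and -0.058 m)) and z of each of tall_jar, cube_carton, narrow_carton in the frame of long_box below 0.01 m and angle between each of tall_jar, cube_carton, narrow_carton, squat_jar, tall_tin's own z axis and vertical below 0.12 rad and linear speed of each of tall_jar, cube_carton, narrow_carton, squat_jar, tall_tin below 0.02 m/s and angular speed of each of tall_jar, cube_carton, narrow_carton, squat_jar, tall_tin below 0.2 rad/s and ((x of squat_jar in the frame of short_box between -0.022 and 0.022 m and y of squat_jar in the frame of short_box between -0.062 and -0.018 m and x of tall_tin in the frame of short_box between -0.022 and 0.022 m and y of tall_tin in the frame of short_box between 0.018 and 0.062 m) or (x of squat_jar in the frame of short_box between -0.022 and 0.022 m and y of squat_jar in the frame of short_box between 0.018 and 0.062 m and x of tall_tin in the frame of short_box between -0.022 and 0.022 m and y of tall_tin in the frame of short_box between -0.062 and -0.018 m)) and z of each of squat_jar, tall_tin in the frame of short_box below 0.01 m and distance of each of mini_jar, wide_tin, flat_carton from where it was at the start of the episode below 0.025 m); the robot touches nothing.
It fails at once if a thing is dropped or driven into its box: faster than 0.6 m/s within the last 21 mm above the compartment's floor ((x of tall_jar in the frame of long_box between -0.042 and 0.042 m and y of tall_jar in the frame of long_box between -0.124 and 0.124 m and z of tall_jar in the frame of long_box below 0.025 m and linear speed of tall_jar above 0.6 m/s) or (x of cube_carton in the frame of long_box between -0.042 and 0.042 m and y of cube_carton in the frame of long_box between -0.124 and 0.124 m and z of cube_carton in the frame of long_box below 0.025 m and linear speed of cube_carton above 0.6 m/s) or (x of narrow_carton in the frame of long_box between -0.042 and 0.042 m and y of narrow_carton in the frame of long_box between -0.124 and 0.124 m and z of narrow_carton in the frame of long_box below 0.025 m and linear speed of narrow_carton above 0.6 m/s) or (x of squat_jar in the frame of short_box between -0.042 and 0.042 m and y of squat_jar in the frame of short_box between -0.084 and 0.084 m and z of squat_jar in the frame of short_box below 0.025 m and linear speed of squat_jar above 0.6 m/s) or (x of tall_tin in the frame of short_box between -0.042 and 0.042 m and y of tall_tin in the frame of short_box between -0.084 and 0.084 m and z of tall_tin in the frame of short_box below 0.025 m and linear speed of tall_tin above 0.6 m/s)).
It fails at once if the smallest jar, the low wide tin or the flat carton is moved more than 40 mm or tipped over (distance of any of mini_jar, wide_tin, flat_carton from where it was at the start of the episode above 0.04 m or angle between any of mini_jar, wide_tin, flat_carton's own z axis and vertical above 0.6 rad).
It also fails if it takes over 128 s, if anything falls off the work surface, if the arm or the gripper's body presses on something with over 40 N, if the wrist force passes 120 N, or if a joint passes its speed limit or range.

## Robot

A 6-joint arm with a two-finger parallel gripper is mounted at the origin on the work surface. World frame = base frame: x ahead of the robot, y to its left, z up, the work surface at z = 0. Lengths are in m, angles in rad, forces in N, time in s.
With the tool pointing down it reaches from about 0.425 to 0.95 m from the base axis. Payload 3.5 kg.
Tool frame: the origin (TCP) lies on the centre line of the jaws, within the pads' length; the fingertips stand ahead of it and the grasp point (between the pads) lies 11 mm behind it (tips_ahead is the z of the fingertips in the tool frame, in m); z points along the fingers, y is the direction in which the jaws open and shut (so a half turn about z gives the same grasp; the last joint's range is limited). The gripper opens to 85 mm and grips with 20 to 120 N. Pads are 22 mm wide; open, the fingers measure 114 mm over their backs; the gripper's body (76 mm by 85 mm) begins 54 mm behind the grasp point. The pads swing forward as they close: fully open they stand 13 mm farther back than shut.
Start: joints at [1.193, 0.286, 1.577, -0, 1.279, -0.15], TCP at [0.152, 0.658, 0.212] pointing down, gripper open.
Joint ranges: [-2.77, 2.77], [-0.9, 2.22], [0.21, 2.48], [-1.53, 4.67], [0.24, 2.81], [-2.84, 2.84]. Speed limits (rad/s): [2.79, 2.79, 3.14, 3.14, 3.14, 3.14].

## Interface

Orientations are given as a unit quaternion [x, y, z, w].
In Python, from plant import * gives the robot as it stands. The module is installed in compiled form; this text tells all that it offers.
- The arm moves only by the tool move_arm, never from a script. Its arguments are lists of equal length, an entry for each row: "linear": the shift along the world's x, y, z in m, a list of three; "twist": the turn, a rotation vector about the world's x, y, z in degrees, a list of three. A call has 1 to 20 rows; each row shifts and turns the pose as measured when the row begins; what a row does not reach is not made up. A row lasts 1/12 s, in which the tool goes at most 41.7 mm and 7.16 degrees, less where a joint would pass 70% of its speed; a pose out of reach is approached as far as the arm can. A call is refused whole if a number of a shift passes 0.0417 or a number of a turn 7.16, either way. A call with a gripper value outside its range is refused whole. "grip" is the opening, from 0 (shut) to 1 (fully open), set as the call begins (left out, the last holds). The fingers move at their own pace and stop on an object; "force" is the grip in N (left out, the last holds). Time passes only in rows, so rows that do not move let the fingers close. It gives the time, the measured TCP pose, the force and the opening at its end, in the units of the state.
- get_state(): the state, without advancing time (a new reading comes with each control period).
- read_camera(name): name is "scene" or "top" or "wrist"; returns a dict with "img" (384x512x3 uint8, blue, green, red), "depth" (384x512 float32, m along the optical axis (not along the pixel's ray), 0 where there is no reading), "fx", "fy", "cx", "cy" (pixels), "rvec" (rotation vector, rad) and "tvec" (3), from world to camera coordinates, as OpenCV has them. Camera axes: x right, y down, z forward; pixel columns grow to the right and rows downward; lengths in m; the calibration is good to about 2 mm. A picture is of the moment at which its call begins.
- sign_off(): hands the job in, once; it reports no verdict.
The state is a dict: "time": time; "qpos": joint angles; "dq": joint speeds; "joint_efforts": joint torques, N m; "eef_pos": TCP position; "tcp_rot": TCP orientation; "contact_force": force on the tool from outside, world axes, zero at the start; "wrist_torque": the same for the moment, N m; "opening": opening from 0.0 (shut) to 1.0 (fully open).
Only numpy, scipy, OpenCV 4.12 (cv2) and the standard library are available. Lean on these libraries where they do the work, as an engineer would, in place of code of your own. Each camera call takes 0.05 s, during which the arm holds its last target.

## Working session

There is one attempt and no reset: what is moved stays moved. The work goes in short steps, Python scripts to look and compute and a tool call to move; the robot and the scene stay as the last step left them, time stands still between calls to the robot, and variables do not carry over. Pictures are saved under pics/ and viewed, and the job is handed in when it is done.

Besides the shell and the picture viewer there is one more tool, called as name(argument=value, ...) on one line, values as JSON. move_arm: Moves the arm, as the interface text tells. Its arguments: {"type":"object","properties":{"linear":{"type":"array","items":{"type":"array","items":{"type":"number"}}},"twist":{"type":"array","items":{"type":"array","items":{"type":"number"}}},"grip":{"type":"number"},"force":{"type":"number"}},"required":["linear","twist"]}

```bash
mkdir -p pics; cat > h.py <<'E'
from plant import *
import numpy as np, cv2
def grab(n):
    d=read_camera(n); R=cv2.Rodrigues(np.array(d["rvec"],float))[0]; t=np.array(d["tvec"],float).ravel()
    d["R"]=R; d["t"]=t; d["C"]=-R.T@t; return d
def ray(d,u,v,z):
    r=d["R"].T@np.array([(u-d["cx"])/d["fx"],(v-d["cy"])/d["fy"],1.0]); C=d["C"]
    return C+r*(z-C[2])/r[2]
def cloud(d):
    v,u=np.mgrid[0:384,0:512]; Z=d["depth"]
    P=np.stack([(u-d["cx"])/d["fx"]*Z,(v-d["cy"])/d["fy"]*Z,Z],-1)
    W=(P-d["t"])@d["R"]; W[Z<=0]=np.nan; return W
E
python3 - <<'E'
from h import *
for n in ["top","scene","wrist"]:
    d=grab(n); cv2.imwrite(f"pics/{n}0.png",d["img"]); np.savez(f"{n}0.npz",**d); print(n,d["C"].round(3),d["fx"],d["R"][2].round(2))
s=get_state(); print(s["time"],s["eef_pos"],s["tcp_rot"],s["opening"],[k for k in s], s.get("tips_ahead"))
E
```

```text
top [0.503 0.012 1.164] 427.87058769284744 [ 0.11 -0.02 -0.99]
scene [ 1.194 -0.716  0.656] 357.5029584415659 [-0.51  0.65 -0.56]
wrist [0.079 0.674 0.373] 271.6650217542995 [ 0.29 -0.07 -0.96]
0.15 [0.15221329 0.65704102 0.21081561] [ 1.13660962e-01  9.93519147e-01 -9.11288044e-04 -2.42786458e-04] 1.0005088605959285 ['time', 'qpos', 'dq', 'joint_efforts', 'eef_pos', 'tcp_rot', 'contact_force', 'wrist_torque', 'opening'] None
```

View pics/top0.png

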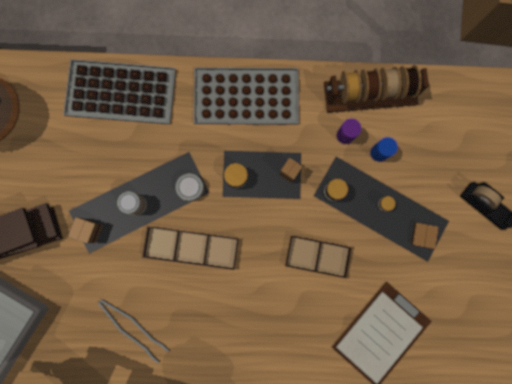

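View pics/scene0.png

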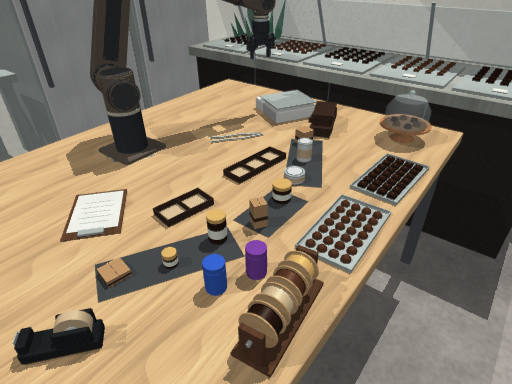

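View pics/wrist0.png

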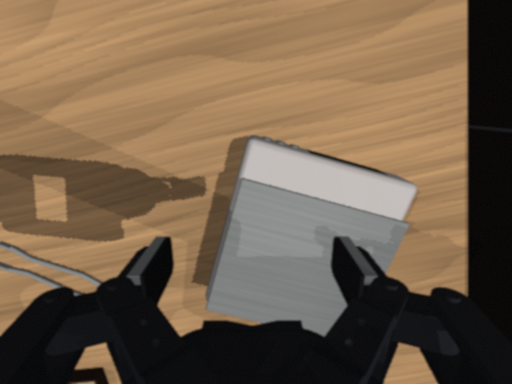

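The top view shows the stock left to right. Tins are at (128,203) and (189,187), with jars at (236,175), (337,189) and (388,203). Cartons are at (83,231), (291,169) and (425,235). The boxes are at (192,248) with three compartments and (319,256) with two. The blue and purple cylinders at (385,149) and (349,131) are not part of the job. Next I'll measure heights and centres from depth.

```bash
cat > meas.py <<'E'
from h import *
def tops(d,seeds,win=26,band=0.006,zmin=0.012):
    W=cloud(d); out=[]
    for (u,v) in seeds:
        sl=np.s_[max(0,v-win):v+win,max(0,u-win):u+win]
        z=W[sl][...,2]; c=W[v-3:v+4,u-3:u+4,2]; zt=np.nanmedian(c)
        m=(np.abs(z-zt)<band).astype(np.uint8)
        n,l,st,ce=cv2.connectedComponentsWithStats(m)
        k=l[v-sl[0].start,u-sl[1].start]
        if k==0: out.append(None); print("seed miss",u,v); continue
        cs,_=cv2.findContours((l==k).astype(np.uint8),cv2.RETR_EXTERNAL,cv2.CHAIN_APPROX_NONE)
        cn=max(cs,key=cv2.contourArea).reshape(-1,2)+[sl[1].start,sl[0].start]
        P=np.array([ray(d,a,b,zt)[:2] for a,b in cn])
        (c0,sz,an)=cv2.minAreaRect((P*1000).astype(np.float32)); (cc,r)=cv2.minEnclosingCircle((P*1000).astype(np.float32))
        print((u,v),"z",round(float(zt),4),"rect",np.round(c0,1),np.round(sz,1),round(an,1),"circ",np.round(cc,1),round(r,1)); out.append((c0,sz,an))
    return out
E
python3 - <<'E'
from meas import *
d=dict(np.load("top0.npz"))
tops(d,[(83,231),(128,203),(189,187),(236,175),(291,169),(337,189),(388,203),(425,235),(385,149)])
W=cloud(d)
for name,(u0,u1,v0,v1) in dict(long=(135,248,218,275),short=(278,360,228,284)).items():
    z=W[v0:v1,u0:u1,2]; m=((z>0.012)&(z<0.036)).astype(np.uint8)
    g=d["img"][v0:v1,u0:u1].max(2); m2=(g<75).astype(np.uint8)
    for mm in (m,m2):
        n,l,st,ce=cv2.connectedComponentsWithStats(mm); k=1+np.argmax(st[1:,4])
        v,u=np.nonzero(l==k); P=np.array([ray(d,a+u0,b+v0,0.024)[:2] for a,b in zip(u,v)])
        r=cv2.minAreaRect((P*1000).astype(np.float32)); print(name,[np.round(x,1) for x in r])
big=cv2.resize(d["img"][140:290,60:460],None,fx=2,fy=2,interpolation=cv2.INTER_CUBIC); cv2.imwrite("pics/crop.png",big)
E
```

```text
(83, 231) z 0.0591 rect [521.9 454.1] [55.  51.5] 73.2 circ [521.8 453.9] 36.0
(128, 203) z 0.0749 rect [595.3 336.3] [54.  52.8] 3.3 circ [595.3 336.1] 28.3
(189, 187) z 0.0331 rect [644.8 192.1] [69.7 68.7] 2.4 circ [644.7 191.6] 35.7
(236, 175) z 0.0593 rect [676.6  68.7] [57.7 57.4] 46.6 circ [676.5  68. ] 30.1
(291, 169) z 0.0785 rect [694.9 -75.6] [39.4 39.9] 57.6 circ [694.9 -75.6] 25.6
(337, 189) z 0.0831 rect [ 643.5 -194.3] [49.2 48.9] 0.6 circ [ 644.2 -194.4] 25.8
(388, 203) z 0.0412 rect [ 615.3 -337.4] [35.3 36.5] 45.7 circ [ 615.2 -337.2] 19.1
(425, 235) z 0.0186 rect [ 533.  -444.8] [63.4 60.5] 80.3 circ [ 533.9 -446. ] 41.8
(385, 149) z 0.0829 rect [ 759.7 -323.8] [49.8 50.6] 89.9 circ [ 758.7 -322.9] 27.2
long [array([483.9, 182.5]), array([243.9,  83.9]), np.float64(83.9)]
long [array([548.7, 304.9]), array([23.8, 52.5]), np.float64(3.4)]
short [array([ 469.6, -156.7]), array([164.7,  83.7]), np.float64(80.3)]
short [array([ 457.7, -233.2]), array([ 9.4, 76. ]), np.float64(80.1)]
```

View pics/crop.png

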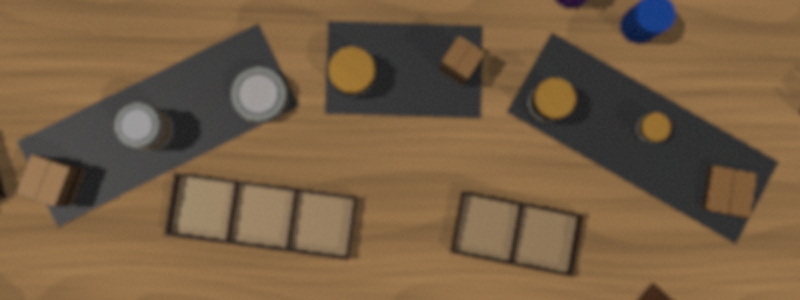

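Heights and sizes settle which thing is which:

| Thing | Pixel (top view) | Top height (mm) | Width (mm) |
|---|---|---|---|
| cube carton | (83,231) | 59 | 52 |
| tall tin | (128,203) | 75 | 54 |
| wide tin (stays) | (189,187) | 33 | 70 |
| squat jar | (236,175) | 59 | 58 |
| narrow carton | (291,169) | 79 | 40 |
| tall jar, brass lid (not blue or purple) | (337,189) | 83 | 50 |
| mini jar (stays) | (388,203) | 41 | 36 |
| flat carton (stays) | (425,235) | 19 | 60 |

The enlarged crop agrees. Next I'll check the carton and box angles, and find where the fingertips are.

```bash
python3 - <<'E'
from h import *
d=dict(np.load("wrist0.npz")); W=cloud(d)
s=get_state()
from scipy.spatial.transform import Rotation as Ro
R=Ro.from_quat(s["tcp_rot"]).as_matrix(); L=(W-s["eef_pos"])@R
for n,(u0,u1) in dict(l=(110,180),r=(325,400)).items():
    l=L[225:380,u0:u1].reshape(-1,3); g=d["img"][225:380,u0:u1].max(2).ravel()
    m=(l[:,2]>-0.06)&(l[:,2]<0.06)&(g<70)
    p=l[m]; print(n,len(p),np.nanmax(p[:,2]),np.nanpercentile(p[:,2],[50,90,98]).round(4), p[p[:,2]>np.nanmax(p[:,2])-.008].mean(0).round(4),p.min(0).round(3),p.max(0).round(3))
for c,a,ss in (((483.9,182.5),83.9,(80,0,-80)),((469.6,-156.7),80.3,(40,-40))):
    for q in ss: print(q,np.round([c[0]+q*np.cos(np.radians(a)),c[1]+q*np.sin(np.radians(a))],1))
# cross check of boxes & cartons with top contour directions in scene cam
d=dict(np.load("scene0.npz"));W=cloud(d)
for n,c,h,r in [("cube",(522,454),.059,.045),("narrow",(695,-76),.079,.04),("tin",(595,336),.075,.04),("squat",(676.5,68.5),.059,.045),("tall",(644,-194.4),.083,.045)]:
    m=(np.hypot(W[...,0]-c[0]/1e3,W[...,1]-c[1]/1e3)<r)&(abs(W[...,2]-h)<.004)
    P=(W[m][:,:2]*1000).astype(np.float32); rr=cv2.minAreaRect(P); print(n,len(P),[np.round(x,1) for x in rr], np.median(W[m][:,2]).round(4))
for n,c in (("long",(484,182)),("short",(470,-157))):
    m=(np.hypot(W[...,0]-c[0]/1e3,W[...,1]-c[1]/1e3)<.16)&(W[...,2]>.016)&(W[...,2]<.032)&(W[...,0]<.545)&(W[...,1]<.34)
    P=(W[m][:,:2]*1000).astype(np.float32); rr=cv2.minAreaRect(P); print(n,len(P),[np.round(x,1) for x in rr])
E
```

```text
l 1203 -0.03343152337128614 [-0.0501 -0.0392 -0.0355] [ 0.0023 -0.0438 -0.0383] [-0.011 -0.057 -0.06 ] [ 0.012 -0.042 -0.033]
r 1097 -0.0339977433172863 [-0.05   -0.039  -0.0359] [ 0.0022  0.0427 -0.0387] [-0.011  0.042 -0.06 ] [ 0.012  0.056 -0.034]
80 [492.4 262. ]
0 [483.9 182.5]
-80 [475.4 103. ]
40 [ 476.3 -117.3]
-40 [ 462.9 -196.1]
cube 80 [array([526.4, 455.7]), array([56.9, 54.9]), np.float64(73.7)] 0.0575
narrow 133 [array([697.2, -75.8]), array([40.9, 42.4]), np.float64(56.9)] 0.0778
tin 85 [array([598.8, 335.7]), array([51. , 53.1]), np.float64(48.5)] 0.0737
squat 165 [array([680.9,  69.1]), array([57.5, 58.3]), np.float64(18.2)] 0.058
tall 196 [array([ 648.3, -194.5]), array([49.8, 48.9]), np.float64(81.2)] 0.0822
long 317 [array([486.3, 184.2]), array([253.2,  91.1]), np.float64(84.1)]
short 344 [array([ 471.4, -156.4]), array([165.8,  89.3]), np.float64(80.5)]
```

```bash
python3 - <<'E'
from h import *
from scipy.spatial.transform import Rotation as Ro
d=dict(np.load("wrist0.npz")); W=cloud(d); s=get_state()
R=Ro.from_quat(s["tcp_rot"]).as_matrix(); L=(W-s["eef_pos"])@R
cv2.imwrite("pics/w0c.png",cv2.resize(d["img"][210:384,80:430],None,fx=2,fy=2))
for v in range(228,300,6): print(v,[(L[v,u]*1000).round(0).tolist() for u in (150,160,168)],d["img"][v,160])
E
```

```text
228 [[-102.0, -153.0, 210.0], [-102.0, -138.0, 210.0], [-102.0, -126.0, 210.0]] [ 91 128 163]
234 [[-112.0, -155.0, 211.0], [-112.0, -139.0, 210.0], [-113.0, -128.0, 211.0]] [ 99 139 177]
240 [[-122.0, -156.0, 210.0], [11.0, -46.0, -41.0], [9.0, -43.0, -37.0]] [63 63 61]
246 [[11.0, -49.0, -46.0], [11.0, -44.0, -47.0], [6.0, -43.0, -38.0]] [20 20 20]
252 [[11.0, -47.0, -53.0], [9.0, -43.0, -50.0], [3.0, -43.0, -39.0]] [7 7 6]
258 [[11.0, -45.0, -58.0], [7.0, -43.0, -50.0], [1.0, -43.0, -41.0]] [8 8 8]
264 [[11.0, -43.0, -63.0], [4.0, -43.0, -52.0], [-2.0, -43.0, -41.0]] [10 10  8]
270 [[9.0, -43.0, -63.0], [1.0, -43.0, -52.0], [-5.0, -43.0, -42.0]] [8 8 8]
276 [[5.0, -44.0, -62.0], [-2.0, -43.0, -53.0], [-9.0, -43.0, -43.0]] [9 7 7]
282 [[5.0, -43.0, -66.0], [-4.0, -43.0, -54.0], [-196.0, -135.0, 209.0]] [8 7 6]
288 [[2.0, -43.0, -66.0], [-6.0, -43.0, -55.0], [-209.0, -136.0, 211.0]] [9 8 8]
294 [[-1.0, -43.0, -66.0], [-9.0, -43.0, -56.0], [-220.0, -137.0, 210.0]] [16 20 25]
```

View pics/w0c.png

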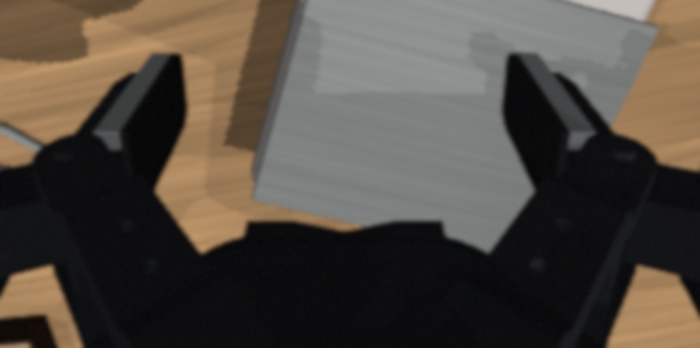

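```bash
python3 - <<'E'
from h import *
d=dict(np.load("scene0.npz")); W=cloud(d)
P=W[:,:,:]; m=(np.hypot(P[...,0]-.152,P[...,1]-.657)<.12)&(P[...,2]>.1)
v,u=np.nonzero(m); print(len(v),u.min(),u.max(),v.min(),v.max(),np.nanmin(P[m][:,2]))
p=P[m]; o=np.argsort(p[:,2])[:12]; print(np.c_[u[o],v[o],p[o].round(3)])
C=d["R"]@np.array([.152,.657,.211])+d["t"]; print("TCP px",d["fx"]*C[0]/C[2]+d["cx"],d["fy"]*C[1]/C[2]+d["cy"])
cv2.imwrite("pics/s0c.png",cv2.resize(d["img"][0:90,200:320],None,fx=6,fy=6))
E
```

```text
1163 238 275 0 60 0.2401172397615216
[[2.68e+02 5.70e+01 1.67e-01 6.98e-01 2.40e-01]
 [2.66e+02 5.60e+01 1.51e-01 7.03e-01 2.42e-01]
 [2.53e+02 6.00e+01 1.48e-01 6.09e-01 2.42e-01]
 [2.52e+02 6.00e+01 1.45e-01 6.05e-01 2.42e-01]
 [2.54e+02 6.00e+01 1.53e-01 6.09e-01 2.43e-01]
 [2.67e+02 5.60e+01 1.60e-01 7.00e-01 2.43e-01]
 [2.51e+02 5.90e+01 1.35e-01 6.10e-01 2.44e-01]
 [2.68e+02 5.60e+01 1.67e-01 6.98e-01 2.45e-01]
 [2.66e+02 5.50e+01 1.51e-01 7.04e-01 2.46e-01]
 [2.70e+02 5.50e+01 1.67e-01 7.13e-01 2.46e-01]
 [2.69e+02 5.60e+01 1.76e-01 6.93e-01 2.47e-01]
 [2.52e+02 5.90e+01 1.46e-01 6.03e-01 2.47e-01]]
TCP px 260.21968549231 64.83455803927663
```

View pics/s0c.png

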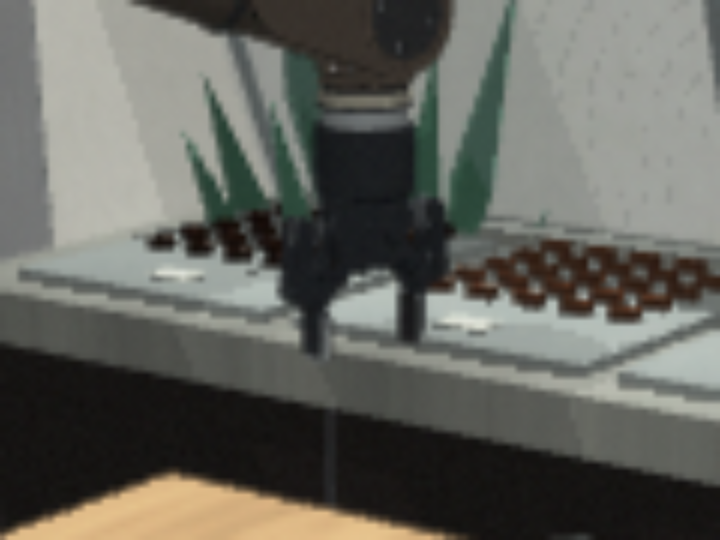

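Both the wrist and scene cameras put the open fingertips about 32 mm behind the reported TCP (tips at z≈0.242, TCP at 0.211). The text says they stand ahead of it. I'll trust the measurement and check it again near the first object. Moving above the cube carton at (522,454) with the jaw at -16.6°.

move_arm(linear=[[0.0264,-0.0145,0],[0.0264,-0.0145,0],[0.0264,-0.0145,0],[0.0264,-0.0145,0],[0.0264,-0.0145,0],[0.0264,-0.0145,0],[0.0264,-0.0145,0],[0.0264,-0.0145,0],[0.0264,-0.0145,0],[0.0264,-0.0145,0],[0.0264,-0.0145,0],[0.0264,-0.0145,0],[0.0264,-0.0145,0],[0.0264,-0.0145,0]], twist=[[0,0,-6.7],[0,0,-6.7],[0,0,-6.7],[0,0,-6.7],[0,0,-6.7],[0,0,-6.7],[0,0,-6.7],[0,0,-6.7],[0,0,-6.7],[0,0,-6.7],[0,0,-6.7],[0,0,-6.7],[0,0,-6.7],[0,0,-6.7]], grip=1, force=40)

```text
time: 1.32
eef_pos: [0.5275, 0.4432, 0.2035]
tcp_rot: [0.823, 0.568, -0.004, -0.004]
contact_force: [0.2, 0.9, -0.5]
opening: 1.0
```

```bash
cat > st.py <<'E'
from h import *
import sys
from scipy.spatial.transform import Rotation as Ro
T=dict(cube=(522.5,454.2,-16.6),long1=(492.4,262.0,-6.1),long0=(483.9,182.5,-6.1),longm=(475.4,103.0,-6.1),short1=(476.3,-117.3,-9.7),shortm=(462.9,-196.1,-9.7),
 tin=(595.8,336.2,-9.7),squat=(677,68.4,-9.7),narrow=(695.2,-75.6,-32.6),tall=(644.2,-194.4,-6.1))
s=get_state(); R=Ro.from_quat(s["tcp_rot"]).as_matrix(); p=np.array(s["eef_pos"])*1000
psi=(np.degrees(np.arctan2(R[1,1],R[0,1]))+90)%180-90
tiltv=Ro.from_rotvec(np.cross(R[:,2],[0,0,-1])).as_rotvec(degrees=True)
print("t",round(s["time"],2),"tcp",p.round(1),"psi",round(psi,2),"tilt fix",tiltv.round(2),"open",round(float(s["opening"]),3),"F",np.round(s["contact_force"],1),"q",np.round(s["qpos"],2))
for k in sys.argv[1:]:
    a=T[k]; print(k,"need d",np.round([a[0]-p[0],a[1]-p[1]],1),"turn",round(a[2]-psi,2))
E
python3 st.py cube
```

```text
t 1.32 tcp [527.5 443.2 203.5] psi -20.75 tilt fix [-0.16 -0.66 -0.  ] open 1.0 F [ 0.2  0.9 -0.5] q [0.55 0.33 1.54 0.01 1.28 0.91]
cube need d [-5. 11.] turn 4.15
```

move_arm(linear=[[-0.002,0.005,-0.02],[-0.002,0.005,-0.02],[-0.001,0.001,-0.02],[0,0,-0.02],[0,0,-0.015],[0,0,0],[0,0,0]], twist=[[0,-0.3,2],[0,-0.3,2],[0,0,0],[0,0,0],[0,0,0],[0,0,0],[0,0,0]])

```text
time: 1.9
eef_pos: [0.5301, 0.4473, 0.1033]
tcp_rot: [0.806, 0.591, 0.001, -0.0]
contact_force: [0.1, 0.1, 0.4]
opening: 1.005
```

```bash
python3 st.py cube; python3 - <<'E'
from h import *
d=grab("wrist"); cv2.imwrite("pics/w1.png",d["img"]); d=grab("scene"); cv2.imwrite("pics/s1.png",cv2.resize(d["img"][60:200,220:420],None,fx=4,fy=4))
W=cloud(d); m=(np.hypot(W[...,0]-.522,W[...,1]-.454)<.1)&(W[...,2]>.08); p=W[m]; print(np.sort(p[:,2])[:8])
E
```

```text
t 1.9 tcp [530.1 447.3 103.3] psi -17.51 tilt fix [-0.06  0.05  0.  ] open 1.005 F [0.1 0.1 0.4] q [0.55 0.42 1.61 0.   1.11 0.86]
cube need d [-7.6  6.9] turn 0.91
[0.13428861 0.13473064 0.1355204  0.13563666 0.13627679 0.13695679
 0.13712117 0.13744433]
```

View pics/w1.png

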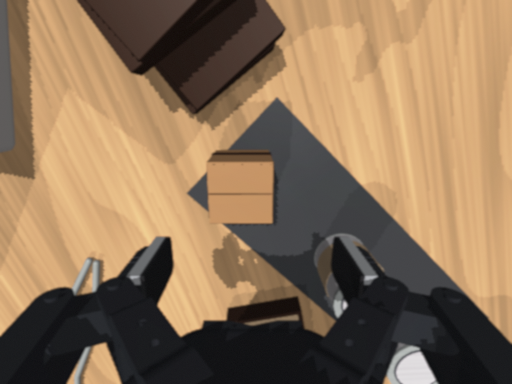

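View pics/s1.png

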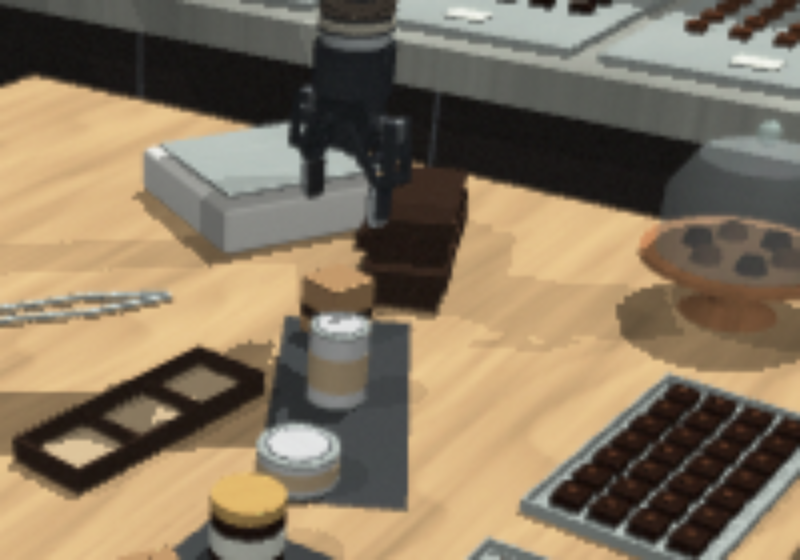

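Both views confirm the tips are about 32 mm behind the reported TCP (tips 0.135, TCP 0.103). In the wrist view the carton top is at (240,190), and the scene view shows the gripper well above it. Correcting in xy, then descending to TCP z≈0.004.

move_arm(linear=[[-0.004,0.0035,0],[-0.0036,0.0034,-0.01],[0,0,-0.02],[0,0,-0.02],[0,0,-0.01],[0,0,0],[0,0,0]], twist=[[0,0,0.9],[0,0,0],[0,0,0],[0,0,0],[0,0,0],[0,0,0],[0,0,0]])

```text
time: 2.58
eef_pos: [0.5248, 0.46, 0.0505]
tcp_rot: [0.801, 0.599, 0.009, 0.0]
contact_force: [-0.1, -0.1, 0.4]
opening: 0.996
```

```bash
python3 st.py cube; python3 - <<'E'
from h import *
d=grab("wrist"); cv2.imwrite("pics/w2.png",d["img"])
E
```

```text
t 2.58 tcp [524.8 460.   50.5] psi -16.38 tilt fix [-0.64  0.87  0.  ] open 0.996 F [-0.1 -0.1  0.4] q [0.57 0.48 1.63 0.   1.01 0.86]
cube need d [-2.3 -5.8] turn -0.22
```

View pics/w2.png

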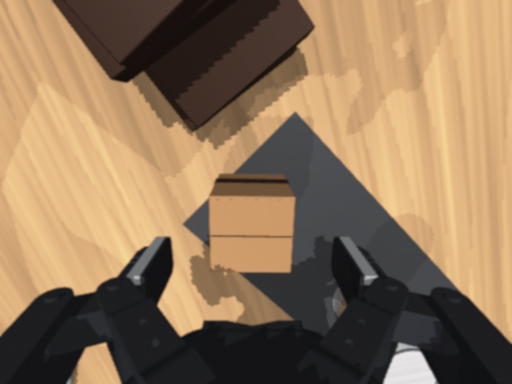

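move_arm(linear=[[-0.001,-0.003,0],[-0.001,-0.002,-0.008],[0,0,-0.015],[0,0,-0.015],[0,0,-0.007],[0,0,0],[0,0,0]], twist=[[-0.6,0.8,-0.2],[0,0,0],[0,0,0],[0,0,0],[0,0,0],[0,0,0],[0,0,0]])

```text
time: 3.22
eef_pos: [0.5243, 0.4553, 0.0044]
tcp_rot: [0.802, 0.597, 0.003, 0.0]
contact_force: [0.6, 0.3, -0.1]
opening: 0.999
```

```bash
python3 st.py cube; python3 - <<'E'
from h import *
d=grab("wrist"); cv2.imwrite("pics/w3.png",d["img"]); d=grab("scene"); cv2.imwrite("pics/s3.png",cv2.resize(d["img"][60:200,220:420],None,fx=4,fy=4))
E
```

```text
t 3.22 tcp [524.3 455.3   4.4] psi -16.62 tilt fix [-0.14  0.25  0.  ] open 0.999 F [ 0.6  0.3 -0.1] q [ 0.57  0.54  1.64 -0.    0.95  0.86]
cube need d [-1.8 -1.1] turn 0.02
```

View pics/w3.png

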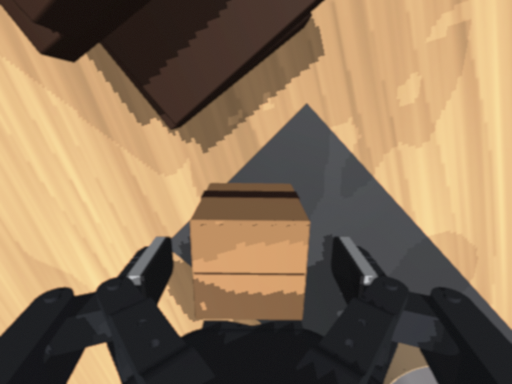

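View pics/s3.png

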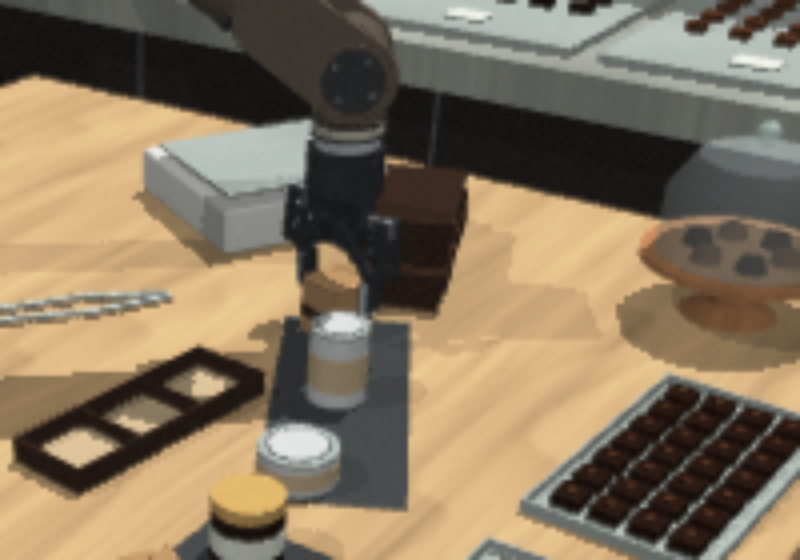

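The carton is centred between the jaws (wrist view, 190–308 between fingers at 170 and 335). Closing.

move_arm(linear=[[0,0,0],[0,0,0],[0,0,0],[0,0,0],[0,0,0],[0,0,0],[0,0,0],[0,0,0],[0,0,0],[0,0,0]], twist=[[0,0,0],[0,0,0],[0,0,0],[0,0,0],[0,0,0],[0,0,0],[0,0,0],[0,0,0],[0,0,0],[0,0,0]], grip=0, force=40)

```text
time: 4.15
eef_pos: [0.525, 0.4561, 0.0066]
tcp_rot: [0.802, 0.598, 0.004, 0.0]
contact_force: [0.5, -0.1, -0.3]
opening: 0.598
```

move_arm(linear=[[0,0,0.01],[0,0,0.02],[0,0,0.025],[0,0,0.025],[0,0,0.015],[0,0,0.005],[0,0,0]], twist=[[0,0,0],[0,0,0],[0,0,0],[0,0,0],[0,0,0],[0,0,0],[0,0,0]])

```text
time: 4.73
eef_pos: [0.5228, 0.4547, 0.1116]
tcp_rot: [0.802, 0.598, 0.002, 0.0]
contact_force: [-0.0, -0.1, -1.8]
opening: 0.604
```

```bash
python3 st.py long1; python3 - <<'E'
from h import *
d=grab("wrist"); cv2.imwrite("pics/w4.png",d["img"]); d=grab("scene"); cv2.imwrite("pics/s4.png",cv2.resize(d["img"][60:200,220:420],None,fx=4,fy=4))
E
```

```text
t 4.73 tcp [522.8 454.7 111.6] psi -16.6 tilt fix [-0.1   0.19  0.  ] open 0.604 F [-0.  -0.1 -1.8] q [ 0.57  0.41  1.61 -0.    1.12  0.86]
long1 need d [ -30.4 -192.7] turn 10.5
```

View pics/w4.png

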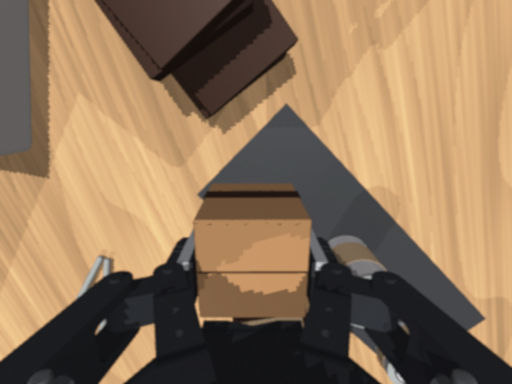

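View pics/s4.png

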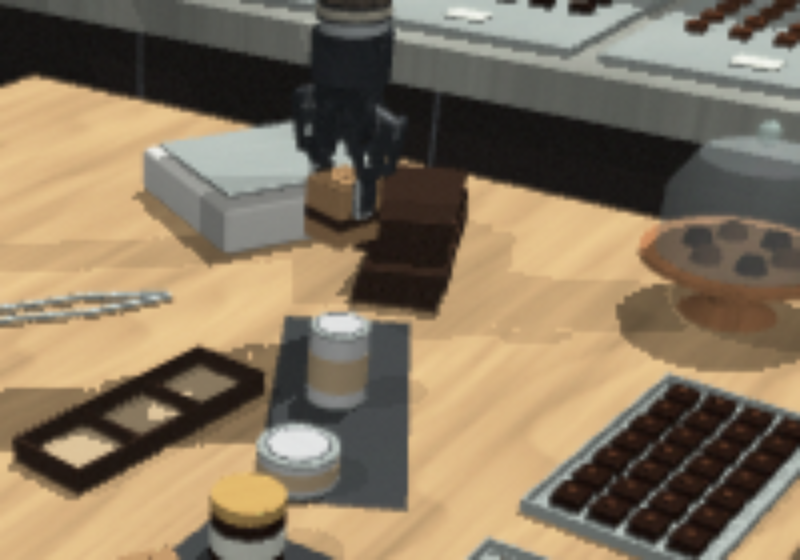

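move_arm(linear=[[-0.002,-0.012,0],[-0.004,-0.024,0],[-0.004,-0.026,0],[-0.004,-0.026,0],[-0.004,-0.026,0],[-0.004,-0.026,0],[-0.004,-0.024,0],[-0.003,-0.016,0],[-0.001,-0.008,0],[0,-0.002,0],[0,0,0],[0,0,0]], twist=[[0,0,1.3],[0,0,1.3],[0,0,1.3],[0,0,1.3],[0,0,1.3],[0,0,1.3],[0,0,1.3],[0,0,1.3],[0,0,0],[0,0,0],[0,0,0],[0,0,0]])

```text
time: 5.83
eef_pos: [0.4782, 0.2533, 0.0895]
tcp_rot: [0.741, 0.671, -0.015, -0.005]
contact_force: [0.0, -0.5, -0.6]
opening: 0.6
```

```bash
python3 st.py long1
```

```text
t 5.83 tcp [478.2 253.3  89.5] psi -5.68 tilt fix [ 0.67 -1.64  0.  ] open 0.6 F [ 0.  -0.5 -0.6] q [ 0.3   0.15  1.98 -0.    1.04  0.4 ]
long1 need d [14.2  8.7] turn -0.42
```

move_arm(linear=[[0.006,0.004,0],[0.005,0.003,0],[0.002,0.001,-0.005],[0,0,-0.01],[0,0,-0.01],[0,0,0],[0,0,0]], twist=[[0.6,-1.2,-0.3],[0,-0.3,0],[0,0,0],[0,0,0],[0,0,0],[0,0,0],[0,0,0]])

```text
time: 6.42
eef_pos: [0.4933, 0.2661, 0.0614]
tcp_rot: [0.742, 0.671, 0.001, -0.0]
contact_force: [-0.6, -0.1, -1.8]
opening: 0.604
```

```bash
python3 st.py long1; python3 - <<'E'
from h import *
d=grab("wrist"); cv2.imwrite("pics/w5.png",d["img"]); d=grab("scene"); cv2.imwrite("pics/s5.png",cv2.resize(d["img"][60:200,180:380],None,fx=4,fy=4))
E
```

```text
t 6.42 tcp [493.3 266.1  61.4] psi -5.78 tilt fix [-0.07  0.07  0.  ] open 0.604 F [-0.6 -0.1 -1.8] q [0.31 0.21 1.97 0.   0.96 0.41]
long1 need d [-0.9 -4.1] turn -0.32
```

View pics/w5.png

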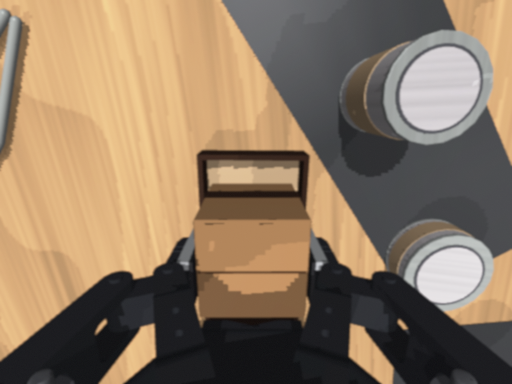

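View pics/s5.png

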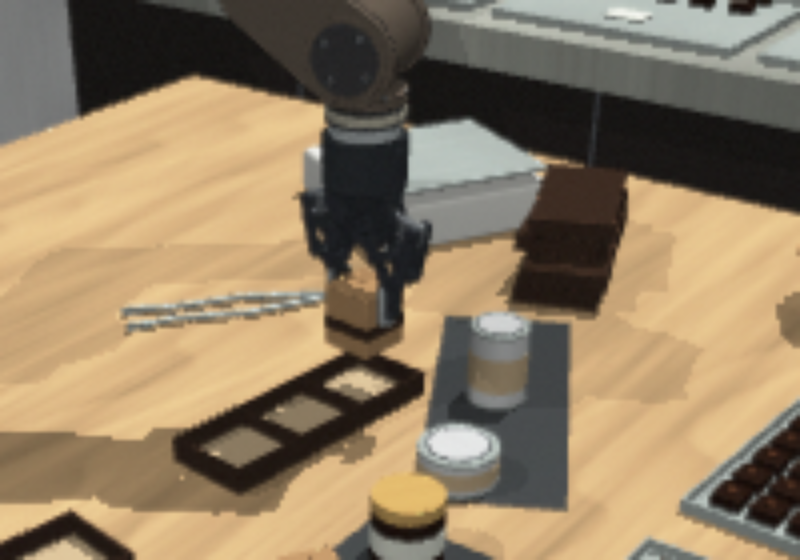

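The carton is in line with the compartment: box edges at 197 and 308, carton edges at 195 and 310. Lowering.

move_arm(linear=[[-0.0005,-0.002,-0.005],[0,-0.002,-0.012],[0,0,-0.012],[0,0,-0.01],[0,0,-0.004],[0,0,0],[0,0,0]], twist=[[0,0,0],[0,0,0],[0,0,0],[0,0,0],[0,0,0],[0,0,0],[0,0,0]])

```text
time: 7.1
eef_pos: [0.4921, 0.2608, 0.0138]
tcp_rot: [0.742, 0.67, 0.001, -0.0]
contact_force: [-0.3, -0.1, -1.7]
opening: 0.601
```

```bash
python3 st.py long1
```

```text
t 7.1 tcp [492.1 260.8  13.8] psi -5.84 tilt fix [-0.05  0.04  0.  ] open 0.601 F [-0.3 -0.1 -1.7] q [0.3  0.28 1.99 0.   0.87 0.41]
long1 need d [0.3 1.2] turn -0.26
```

move_arm(linear=[[0,0,-0.002],[0,0,-0.002],[0,0,0],[0,0,0]], twist=[[0,0,0],[0,0,0],[0,0,0],[0,0,0]])

```text
time: 7.43
eef_pos: [0.4933, 0.2612, 0.0117]
tcp_rot: [0.742, 0.67, 0.001, 0.0]
contact_force: [-0.4, 0.1, -0.3]
opening: 0.602
```

move_arm(linear=[[0,0,-0.0015],[0,0,0],[0,0,0]], twist=[[0,0,0],[0,0,0],[0,0,0]])

```text
time: 7.68
eef_pos: [0.4943, 0.2616, 0.0109]
tcp_rot: [0.742, 0.67, 0.002, 0.001]
contact_force: [-0.3, 0.3, -1.2]
opening: 0.602
```

```bash
python3 st.py long1; python3 - <<'E'
from h import *
d=grab("scene"); cv2.imwrite("pics/s6.png",cv2.resize(d["img"][100:200,200:330],None,fx=6,fy=6))
E
```

```text
t 7.68 tcp [494.3 261.6  10.9] psi -5.81 tilt fix [-0.11  0.27  0.  ] open 0.602 F [-0.3  0.3 -1.2] q [0.31 0.29 1.99 0.   0.86 0.41]
long1 need d [-1.9  0.4] turn -0.29
```

View pics/s6.png

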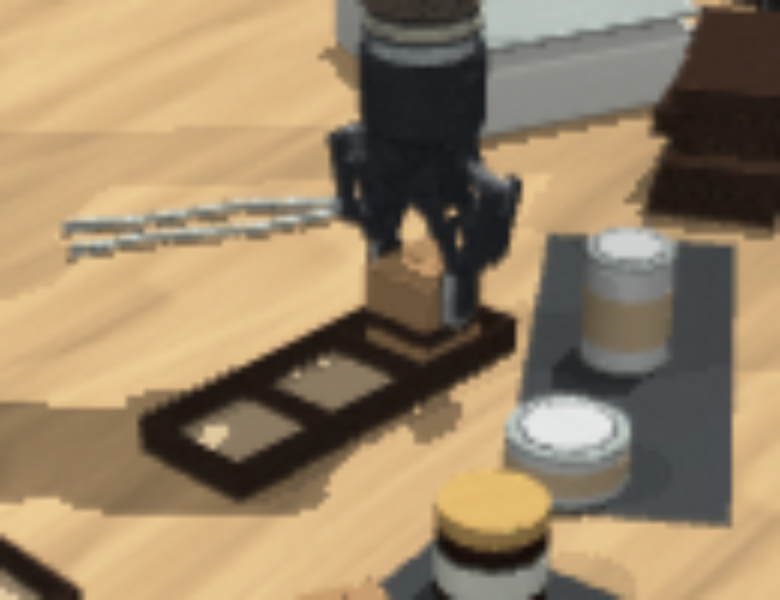

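move_arm(linear=[[0,0,-0.002],[0,0,-0.002],[0,0,0]], twist=[[0,0,0],[0,0,0],[0,0,0]])

```text
time: 7.98
eef_pos: [0.4948, 0.2617, 0.0114]
tcp_rot: [0.742, 0.671, 0.001, 0.0]
contact_force: [0.7, -0.2, -1.4]
opening: 0.602
```

move_arm(linear=[[0,0,-0.001],[0,0,0]], twist=[[0,0,0],[0,0,0]])

```text
time: 8.15
eef_pos: [0.4953, 0.2619, 0.0107]
tcp_rot: [0.742, 0.671, 0.002, 0.001]
contact_force: [0.3, -0.4, -1.9]
opening: 0.605
```

move_arm(linear=[[-0.001,0,-0.004],[-0.001,0,-0.003],[0,0,0]], twist=[[0,0,0],[0,0,0],[0,0,0]])

```text
time: 8.4
eef_pos: [0.4961, 0.2621, 0.0115]
tcp_rot: [0.741, 0.671, 0.002, 0.002]
contact_force: [-0.2, 0.7, -0.4]
opening: 0.601
```

```bash
for i in 1 2 3; do python3 st.py long1; done; python3 - <<'E'
from h import *
d=grab("scene"); cv2.imwrite("pics/s7.png",cv2.resize(d["img"][100:200,200:330],None,fx=6,fy=6))
W=cloud(d); m=(np.hypot(W[...,0]-.492,W[...,1]-.262)<.04)&(W[...,2]>.05)&(W[...,2]<.075)&(d["img"].max(2)>110); print(np.percentile(W[m][:,2],[10,50,90]),m.sum())
E
```

```text
t 8.4 tcp [496.1 262.1  11.5] psi -5.72 tilt fix [0.01 0.26 0.  ] open 0.601 F [-0.2  0.7 -0.4] q [ 0.31  0.29  1.98 -0.    0.87  0.41]
long1 need d [-3.7 -0.1] turn -0.38
t 8.4 tcp [496.1 262.1  11.5] psi -5.72 tilt fix [0.01 0.26 0.  ] open 0.601 F [-0.2  0.7 -0.4] q [ 0.31  0.29  1.98 -0.    0.87  0.41]
long1 need d [-3.7 -0.1] turn -0.38
t 8.4 tcp [496.1 262.1  11.5] psi -5.72 tilt fix [0.01 0.26 0.  ] open 0.601 F [-0.2  0.7 -0.4] q [ 0.31  0.29  1.98 -0.    0.87  0.41]
long1 need d [-3.7 -0.1] turn -0.38
[0.06012428 0.06274101 0.0647273 ] 77
```

View pics/s7.png

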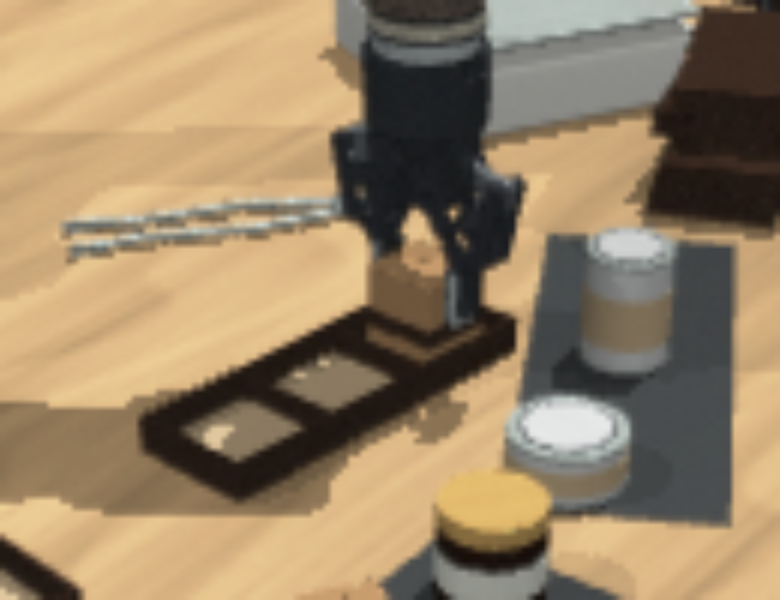

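The scene view shows the carton inside the end compartment, with its underside about 1 mm above the floor or touching (top ≈0.0627 measured, scene heights read about 2 mm low). Releasing, then rising.

move_arm(linear=[[-0.001,0,0],[0,0,0],[0,0,0],[0,0,0],[0,0,0],[0,0,0]], twist=[[0,0,0],[0,0,0],[0,0,0],[0,0,0],[0,0,0],[0,0,0]], grip=0.85)

```text
time: 8.95
eef_pos: [0.4944, 0.262, 0.0092]
tcp_rot: [0.742, 0.671, 0.001, 0.001]
contact_force: [-0.3, -0.9, -0.2]
opening: 0.846
```

move_arm(linear=[[0,0,0.01],[0,0,0.02],[0,0,0.025],[0,0,0.025],[0,0,0.025],[0,0,0.01],[0,0,0]], twist=[[0,0,0],[0,0,0],[0,0,0],[0,0,0],[0,0,0],[0,0,0],[0,0,0]], grip=1)

```text
time: 9.53
eef_pos: [0.4914, 0.261, 0.1296]
tcp_rot: [0.742, 0.671, -0.001, 0.0]
contact_force: [0.1, -0.4, -0.1]
opening: 0.996
```

```bash
python3 st.py tin; python3 - <<'E'
from h import *
d=grab("wrist"); cv2.imwrite("pics/w8.png",d["img"])
E
```

```text
t 9.53 tcp [491.4 261.  129.6] psi -5.73 tilt fix [ 0.11 -0.09  0.  ] open 0.996 F [ 0.1 -0.4 -0.1] q [ 0.31  0.11  1.94 -0.    1.09  0.41]
tin need d [104.4  75.2] turn -3.97
```

View pics/w8.png

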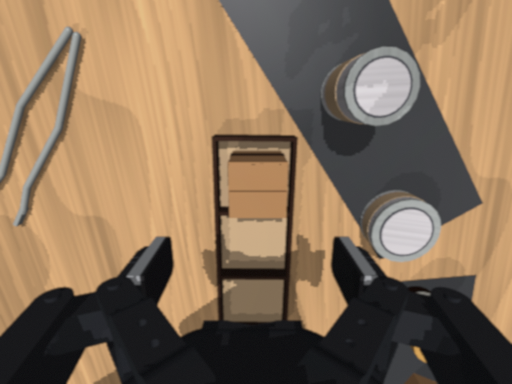

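The cube carton sits well inside the end compartment (wrist view, (258,185)). Next is the tall tin: the steel-lidded one at (378,85) in the wrist view is the 76 mm high, narrower-lid tin with a long side visible. I'll confirm it again from above.

move_arm(linear=[[0.01,0.008,0],[0.018,0.013,0],[0.02,0.014,0],[0.02,0.014,0],[0.018,0.013,0],[0.01,0.007,0],[0.004,0.003,0],[0,0,0],[0,0,0]], twist=[[0,0,-1],[0,0,-1],[0,0,-1],[0,0,-1],[0,0,0],[0,0,0],[0,0,0],[0,0,0],[0,0,0]])

```text
time: 10.33
eef_pos: [0.5864, 0.3324, 0.1109]
tcp_rot: [0.766, 0.643, -0.013, -0.004]
contact_force: [0.3, -0.3, 0.4]
opening: 1.001
```

```bash
python3 st.py tin; python3 - <<'E'
from h import *
d=grab("wrist"); cv2.imwrite("pics/w9.png",d["img"])
E
```

```text
t 10.33 tcp [586.4 332.4 110.9] psi -10.0 tilt fix [ 0.61 -1.5   0.  ] open 1.001 F [ 0.3 -0.3  0.4] q [ 0.37  0.39  1.63 -0.    1.14  0.54]
tin need d [9.4 3.8] turn 0.3
```

View pics/w9.png

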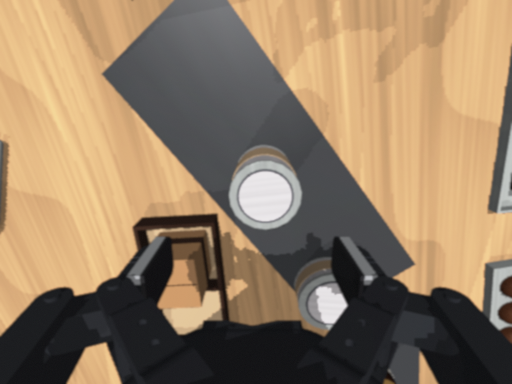

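The tin is at (266,190), directly under the jaws after a shift of about 9 mm, and the other tin lies at (320,295). Correcting and descending.

move_arm(linear=[[0.004,0.0015,0],[0.003,0.001,-0.01],[0.001,0,-0.02],[0,0,-0.02],[0,0,-0.01],[0,0,0],[0,0,0]], twist=[[0.5,-1.2,0.3],[0,-0.3,0],[0,0,0],[0,0,0],[0,0,0],[0,0,0],[0,0,0]])

```text
time: 10.97
eef_pos: [0.5922, 0.3329, 0.0478]
tcp_rot: [0.764, 0.645, 0.001, 0.002]
contact_force: [0.4, 1.3, -0.4]
opening: 1.004
```

```bash
python3 st.py tin; python3 - <<'E'
from h import *
d=grab("wrist"); cv2.imwrite("pics/w10.png",d["img"])
E
```

```text
t 10.97 tcp [592.2 332.9  47.8] psi -9.7 tilt fix [0.07 0.22 0.  ] open 1.004 F [ 0.4  1.3 -0.4] q [ 0.36  0.46  1.67 -0.    1.01  0.53]
tin need d [3.6 3.3] turn -0.0
```

View pics/w10.png

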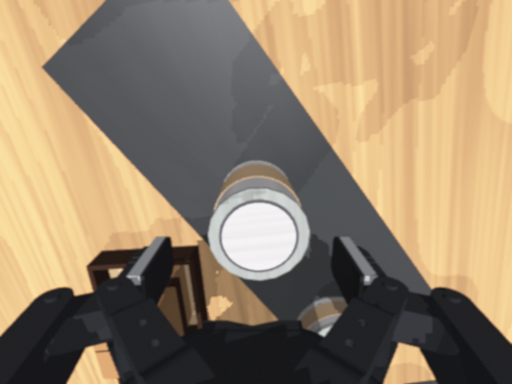

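move_arm(linear=[[0.002,0.002,-0.004],[0.0015,0.001,-0.01],[0,0,-0.012],[0,0,-0.01],[0,0,0],[0,0,0]], twist=[[0,0.2,0],[0,0,0],[0,0,0],[0,0,0],[0,0,0],[0,0,0]])

```text
time: 11.52
eef_pos: [0.5984, 0.3372, 0.0122]
tcp_rot: [0.764, 0.645, 0.003, 0.002]
contact_force: [0.3, 0.4, -0.1]
opening: 1.0
```

```bash
python3 st.py tin
```

```text
t 11.52 tcp [598.4 337.2  12.2] psi -9.69 tilt fix [-0.07  0.37  0.  ] open 1.0 F [ 0.3  0.4 -0.1] q [ 0.37  0.52  1.66 -0.    0.96  0.54]
tin need d [-2.6 -1. ] turn -0.01
```

move_arm(linear=[[-0.001,0,0],[0,0,0],[0,0,0],[0,0,0],[0,0,0],[0,0,0],[0,0,0],[0,0,0],[0,0,0]], twist=[[0,0,0],[0,0,0],[0,0,0],[0,0,0],[0,0,0],[0,0,0],[0,0,0],[0,0,0],[0,0,0]], grip=0)

```text
time: 12.27
eef_pos: [0.5966, 0.337, 0.0117]
tcp_rot: [0.764, 0.645, 0.002, 0.001]
contact_force: [1.2, -0.0, -1.6]
opening: 0.644
```

move_arm(linear=[[0,0,0.01],[0,0,0.02],[0,0,0.025],[0,0,0.025],[0,0,0.025],[0,0,0.015],[0,0,0.005],[0,0,0]], twist=[[0,0,0],[0,0,0],[0,0,0],[0,0,0],[0,0,0],[0,0,0],[0,0,0],[0,0,0]])

```text
time: 12.93
eef_pos: [0.5931, 0.3356, 0.143]
tcp_rot: [0.764, 0.645, -0.0, 0.0]
contact_force: [0.2, -0.1, -2.5]
opening: 0.649
```

```bash
python3 st.py shortm; python3 - <<'E'
from h import *
d=grab("wrist"); cv2.imwrite("pics/w11.png",d["img"])
E
```

```text
t 12.93 tcp [593.1 335.6 143. ] psi -9.68 tilt fix [ 0.08 -0.01  0.  ] open 0.649 F [ 0.2 -0.1 -2.5] q [ 0.37  0.36  1.61 -0.    1.17  0.54]
shortm need d [-130.2 -531.7] turn -0.02
```

View pics/w11.png

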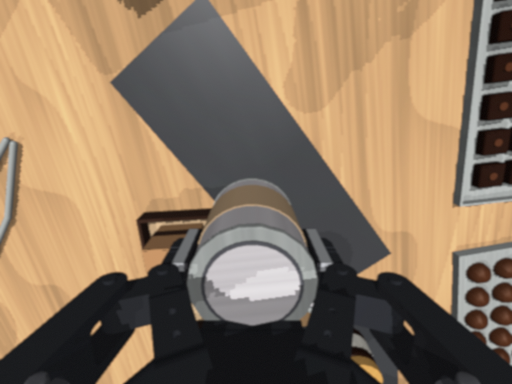

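move_arm(linear=[[-0.003,-0.014,0.001],[-0.005,-0.024,0.001],[-0.006,-0.029,0.001],[-0.006,-0.029,0.001],[-0.006,-0.029,0.001],[-0.006,-0.029,0.001],[-0.006,-0.029,0.001],[-0.006,-0.029,0.001],[-0.006,-0.029,0.001],[-0.006,-0.029,0.001],[-0.006,-0.029,0.001],[-0.006,-0.029,0.001],[-0.006,-0.029,0.001],[-0.005,-0.024,0.001],[-0.003,-0.014,0],[0,-0.005,0],[0,0,0]], twist=[[0,0,0],[0,0,0],[0,0,0],[0,0,0],[0,0,0],[0,0,0],[0,0,0],[0,0,0],[0,0,0],[0,0,0],[0,0,0],[0,0,0],[0,0,0],[0,0,0],[0,0,0],[0,0,0],[0,0,0]])

```text
time: 14.4
eef_pos: [0.4798, -0.0886, 0.1274]
tcp_rot: [0.764, 0.645, -0.021, -0.015]
contact_force: [-0.1, 1.1, -2.1]
opening: 0.647
```

```bash
python3 st.py shortm
```

```text
t 14.4 tcp [479.8 -88.6 127.4] psi -9.67 tilt fix [ 0.19 -2.92  0.  ] open 0.647 F [-0.1  1.1 -2.1] q [-0.38 -0.01  2.07 -0.02  1.13 -0.2 ]
shortm need d [ -16.9 -107.5] turn -0.03
```

move_arm(linear=[[-0.002,-0.01,0],[-0.003,-0.02,0],[-0.003,-0.024,0],[-0.003,-0.022,0],[-0.002,-0.015,0],[0,-0.006,0],[0,0,0],[0,0,0]], twist=[[0,-1,0],[0,-1,0],[0,-0.8,0],[0,-0.3,0],[0,0,0],[0,0,0],[0,0,0],[0,0,0]])

```text
time: 15.07
eef_pos: [0.4628, -0.1807, 0.1205]
tcp_rot: [0.762, 0.648, 0.0, -0.004]
contact_force: [0.4, 0.8, -1.8]
opening: 0.642
```

```bash
python3 st.py shortm
```

```text
t 15.07 tcp [ 462.8 -180.7  120.5] psi -9.29 tilt fix [-0.38 -0.29 -0.  ] open 0.642 F [ 0.4  0.8 -1.8] q [-0.58 -0.01  2.08  0.    1.08 -0.42]
shortm need d [  0.1 -15.4] turn -0.41
```

move_arm(linear=[[0,-0.006,0],[0,-0.006,-0.008],[0,-0.003,-0.015],[0,0,-0.02],[0,0,-0.018],[0,0,-0.008],[0,0,0],[0,0,0]], twist=[[-0.3,-0.3,-0.4],[0,0,0],[0,0,0],[0,0,0],[0,0,0],[0,0,0],[0,0,0],[0,0,0]])

```text
time: 15.73
eef_pos: [0.4644, -0.1926, 0.0472]
tcp_rot: [0.762, 0.648, 0.001, 0.0]
contact_force: [-0.1, -0.4, -1.5]
opening: 0.646
```

```bash
python3 st.py shortm; python3 - <<'E'
from h import *
d=grab("wrist"); cv2.imwrite("pics/w12.png",d["img"]); d=grab("scene"); cv2.imwrite("pics/s12.png",cv2.resize(d["img"][130:250,120:280],None,fx=5,fy=5))
E
```

```text
t 15.73 tcp [ 464.4 -192.6   47.2] psi -9.29 tilt fix [-0.06  0.12  0.  ] open 0.646 F [-0.1 -0.4 -1.5] q [-0.6   0.11  2.11  0.    0.92 -0.44]
shortm need d [-1.5 -3.5] turn -0.41
```

View pics/w12.png

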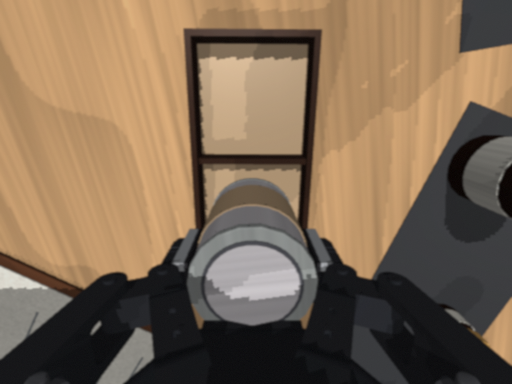

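View pics/s12.png

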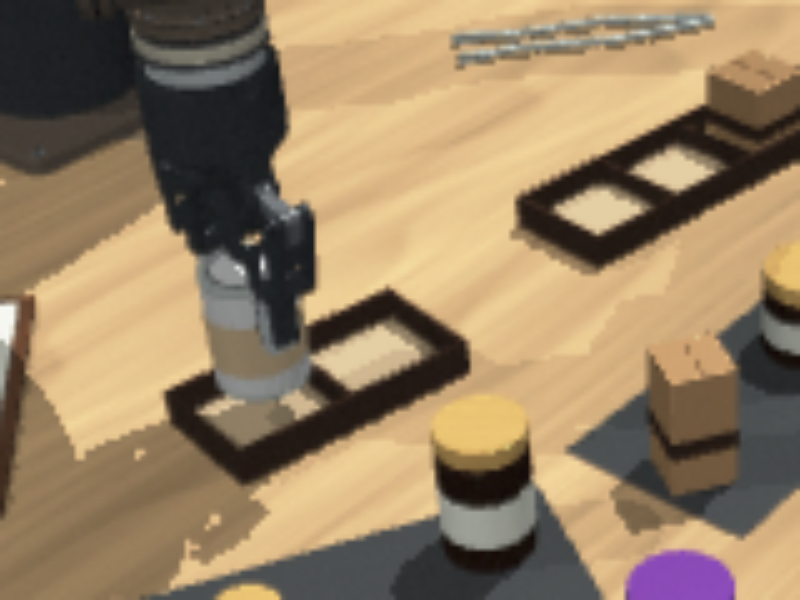

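The tin hangs over the near compartment and lines up with the box (box 186–321, tin centre 252). Lowering.

move_arm(linear=[[-0.001,-0.002,-0.004],[0,-0.0015,-0.008],[0,0,-0.009],[0,0,-0.006],[0,0,-0.002],[0,0,0],[0,0,0]], twist=[[0,0,-0.4],[0,0,0],[0,0,0],[0,0,0],[0,0,0],[0,0,0],[0,0,0]])

```text
time: 16.42
eef_pos: [0.466, -0.1984, 0.0194]
tcp_rot: [0.765, 0.645, 0.002, 0.004]
contact_force: [0.1, -0.1, -1.5]
opening: 0.646
```

move_arm(linear=[[0,0,-0.001],[0,0,0]], twist=[[0,0,0],[0,0,0]])

```text
time: 16.58
eef_pos: [0.466, -0.1984, 0.0183]
tcp_rot: [0.765, 0.645, 0.002, 0.004]
contact_force: [-1.2, 0.3, -1.9]
opening: 0.643
```

```bash
python3 st.py shortm;  python3 - <<'E'
from h import *
d=grab("scene"); cv2.imwrite("pics/s13.png",cv2.resize(d["img"][130:250,120:280],None,fx=5,fy=5))
E
```

```text
t 16.58 tcp [ 466.  -198.4   18.3] psi -9.74 tilt fix [0.21 0.52 0.  ] open 0.643 F [-1.2  0.3 -1.9] q [-0.6   0.17  2.12  0.    0.85 -0.44]
shortm need d [-3.1  2.3] turn 0.04
```

View pics/s13.png

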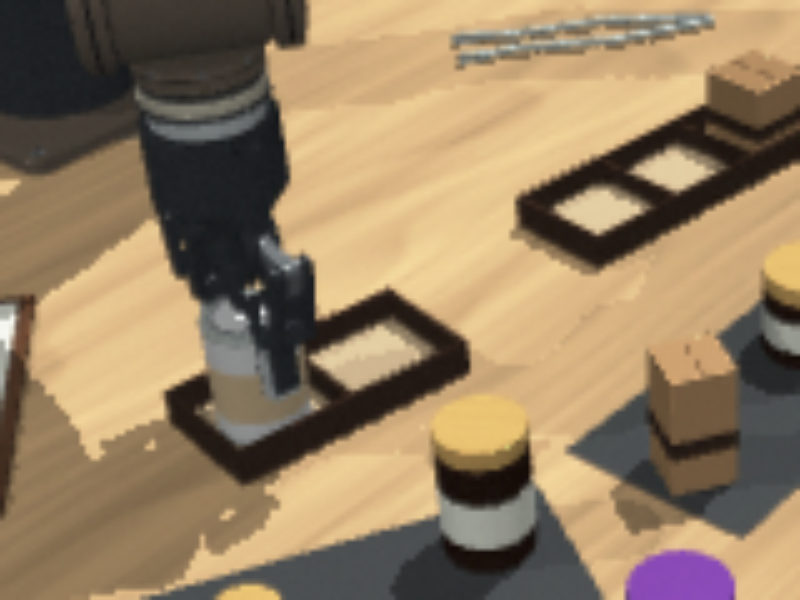

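move_arm(linear=[[-0.001,0.001,-0.002],[-0.001,0.001,-0.002],[0,0,0],[0,0,0]], twist=[[0.2,0.5,0],[0,0,0],[0,0,0],[0,0,0]])

```text
time: 16.97
eef_pos: [0.4654, -0.1975, 0.0159]
tcp_rot: [0.764, 0.645, 0.0, 0.002]
contact_force: [-0.2, 0.8, -2.8]
opening: 0.648
```

move_arm(linear=[[0,0,-0.002],[0,0,0],[0,0,0]], twist=[[0,0,0],[0,0,0],[0,0,0]])

```text
time: 17.22
eef_pos: [0.4661, -0.198, 0.0163]
tcp_rot: [0.764, 0.645, 0.0, 0.002]
contact_force: [-1.0, -0.4, -1.9]
opening: 0.647
```

```bash
python3 st.py shortm
```

```text
t 17.22 tcp [ 466.1 -198.    16.3] psi -9.7 tilt fix [0.17 0.15 0.  ] open 0.647 F [-1.  -0.4 -1.9] q [-0.6   0.17  2.11 -0.    0.85 -0.43]
shortm need d [-3.2  1.9] turn -0.0
```

move_arm(linear=[[-0.001,0,-0.004],[0,0,0],[0,0,0]], twist=[[0,0,0],[0,0,0],[0,0,0]])

```text
time: 17.47
eef_pos: [0.4675, -0.199, 0.0169]
tcp_rot: [0.764, 0.645, 0.001, 0.003]
contact_force: [-0.3, -0.6, -2.2]
opening: 0.65
```

move_arm(linear=[[0,0,0],[0,0,0],[0,0,0],[0,0,0],[0,0,0],[0,0,0]], twist=[[0,0,0],[0,0,0],[0,0,0],[0,0,0],[0,0,0],[0,0,0]], grip=0.85)

```text
time: 17.97
eef_pos: [0.4669, -0.1986, 0.0153]
tcp_rot: [0.764, 0.645, 0.001, 0.003]
contact_force: [-0.8, 0.6, -0.5]
opening: 0.853
```

move_arm(linear=[[0,0,0.01],[0,0,0.02],[0,0,0.025],[0,0,0.025],[0,0,0.025],[0,0,0.01],[0,0,0]], twist=[[0,0,0],[0,0,0],[0,0,0],[0,0,0],[0,0,0],[0,0,0],[0,0,0]], grip=1)

```text
time: 18.55
eef_pos: [0.4643, -0.1969, 0.1363]
tcp_rot: [0.764, 0.645, 0.0, 0.0]
contact_force: [0.7, 0.2, 0.6]
opening: 1.0
```

```bash
python3 st.py tall; python3 - <<'E'
from h import *
d=grab("wrist"); cv2.imwrite("pics/w14.png",d["img"])
E
```

```text
t 18.55 tcp [ 464.3 -196.9  136.3] psi -9.72 tilt fix [0.03 0.04 0.  ] open 1.0 F [0.7 0.2 0.6] q [-0.6  -0.02  2.06 -0.    1.1  -0.43]
tall need d [179.9   2.5] turn 3.62
```

View pics/w14.png

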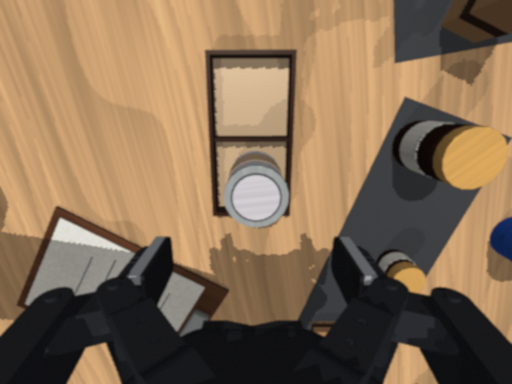

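The tin stands in its compartment. Next is the tall jar, with brass lid and white label, at (470,155) in the wrist view. The blue cylinder at (505,238) is not wanted.

move_arm(linear=[[0.01,0,0],[0.02,0,0],[0.026,0,0],[0.028,0,0],[0.028,0,0],[0.026,0,0],[0.02,0,0],[0.01,0,0],[0.004,0,0],[0,0,0],[0,0,0]], twist=[[0,0,0.9],[0,0,0.9],[0,0,0.9],[0,0,0.9],[0,0,0],[0,0,0],[0,0,0],[0,0,0],[0,0,0],[0,0,0],[0,0,0]])

```text
time: 19.52
eef_pos: [0.639, -0.1901, 0.1099]
tcp_rot: [0.741, 0.671, -0.005, -0.015]
contact_force: [-0.2, 0.5, -0.0]
opening: 1.001
```

```bash
python3 st.py tall; python3 - <<'E'
from h import *
d=grab("wrist"); cv2.imwrite("pics/w15.png",d["img"])
E
```

```text
t 19.52 tcp [ 639.  -190.1  109.9] psi -5.64 tilt fix [-0.89 -1.64 -0.  ] open 1.001 F [-0.2  0.5 -0. ] q [-0.44  0.38  1.65  0.    1.14 -0.34]
tall need d [ 5.2 -4.3] turn -0.46
```

View pics/w15.png

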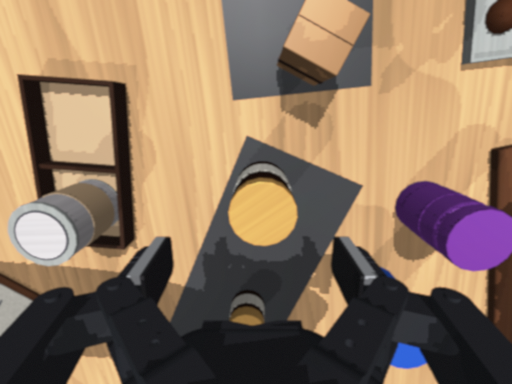

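move_arm(linear=[[0.002,-0.002,0],[0.002,-0.001,-0.01],[0,0,-0.018],[0,0,-0.018],[0,0,-0.008],[0,0,0],[0,0,0]], twist=[[-0.8,-1.4,-0.4],[0,-0.2,0],[0,0,0],[0,0,0],[0,0,0],[0,0,0],[0,0,0]])

```text
time: 20.15
eef_pos: [0.6381, -0.1933, 0.0514]
tcp_rot: [0.744, 0.668, -0.0, -0.002]
contact_force: [0.2, 0.9, 0.5]
opening: 1.003
```

```bash
python3 st.py tall; python3 - <<'E'
from h import *
d=grab("wrist"); cv2.imwrite("pics/w16.png",d["img"])
E
```

```text
t 20.15 tcp [ 638.1 -193.3   51.4] psi -6.17 tilt fix [-0.19 -0.22 -0.  ] open 1.003 F [0.2 0.9 0.5] q [-0.45  0.43  1.7   0.    1.01 -0.34]
tall need d [ 6.1 -1.1] turn 0.07
```

View pics/w16.png

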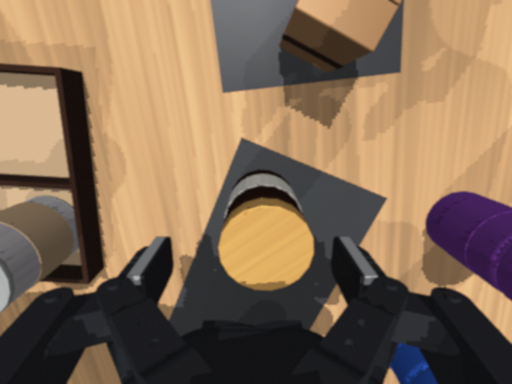

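move_arm(linear=[[0.004,-0.001,0],[0.0035,0,-0.003],[0,0,-0.01],[0,0,-0.012],[0,0,-0.007],[0,0,0],[0,0,0]], twist=[[-0.2,-0.2,0],[0,0,0],[0,0,0],[0,0,0],[0,0,0],[0,0,0],[0,0,0]])

```text
time: 20.78
eef_pos: [0.6487, -0.1954, 0.02]
tcp_rot: [0.744, 0.668, 0.001, 0.003]
contact_force: [0.0, 0.2, -0.3]
opening: 1.001
```

```bash
python3 st.py tall; python3 - <<'E'
from h import *
d=grab("wrist"); cv2.imwrite("pics/w17.png",d["img"])
E
```

```text
t 20.78 tcp [ 648.7 -195.4   20. ] psi -6.16 tilt fix [0.18 0.34 0.  ] open 1.001 F [ 0.   0.2 -0.3] q [-0.44  0.49  1.68 -0.    0.96 -0.33]
tall need d [-4.5  1. ] turn 0.06
```

View pics/w17.png

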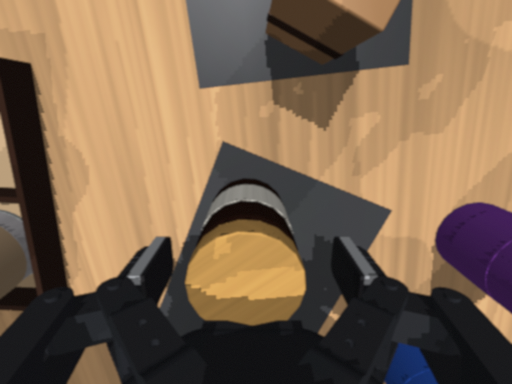

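move_arm(linear=[[-0.002,0,-0.003],[-0.001,0,-0.003],[0,0,0],[0,0,0]], twist=[[0.2,0.3,0],[0,0,0],[0,0,0],[0,0,0]])

```text
time: 21.17
eef_pos: [0.6453, -0.1955, 0.0136]
tcp_rot: [0.744, 0.668, 0.0, -0.0]
contact_force: [-0.4, 0.2, -0.5]
opening: 1.0
```

move_arm(linear=[[0,0,0],[0,0,0],[0,0,0],[0,0,0],[0,0,0],[0,0,0],[0,0,0],[0,0,0],[0,0,0]], twist=[[0,0,0],[0,0,0],[0,0,0],[0,0,0],[0,0,0],[0,0,0],[0,0,0],[0,0,0],[0,0,0]], grip=0, force=45)

```text
time: 21.92
eef_pos: [0.6457, -0.1958, 0.0145]
tcp_rot: [0.744, 0.668, 0.001, 0.001]
contact_force: [-0.4, 0.8, -0.3]
opening: 0.598
```

move_arm(linear=[[0,0,0.01],[0,0,0.02],[0,0,0.025],[0,0,0.025],[0,0,0.025],[0,0,0.02],[0,0,0.005],[0,0,0]], twist=[[0,0,0],[0,0,0],[0,0,0],[0,0,0],[0,0,0],[0,0,0],[0,0,0],[0,0,0]])

```text
time: 22.58
eef_pos: [0.6383, -0.192, 0.1442]
tcp_rot: [0.744, 0.668, -0.003, -0.007]
contact_force: [-1.0, -0.9, -3.6]
opening: 0.596
```

```bash
python3 st.py longm; python3 - <<'E'
from h import *
d=grab("wrist"); cv2.imwrite("pics/w18.png",d["img"])
E
```

```text
t 22.58 tcp [ 638.3 -192.   144.2] psi -6.16 tilt fix [-0.43 -0.81 -0.  ] open 0.596 F [-1.  -0.9 -3.6] q [-0.44  0.33  1.64  0.    1.18 -0.34]
longm need d [-162.9  295. ] turn 0.06
```

View pics/w18.png

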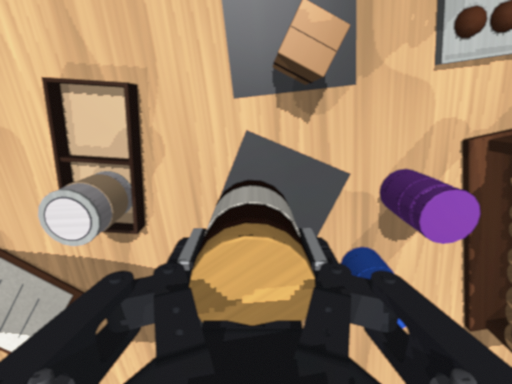

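move_arm(linear=[[-0.006,0.01,0],[-0.011,0.02,0.001],[-0.014,0.027,0.001],[-0.015,0.028,0.001],[-0.015,0.028,0.001],[-0.015,0.028,0.001],[-0.015,0.028,0.001],[-0.015,0.028,0.001],[-0.015,0.028,0.001],[-0.013,0.024,0.001],[-0.009,0.016,0],[-0.004,0.008,0],[-0.001,0.002,0],[0,0,0],[0,0,0]], twist=[[-0.4,-0.8,0],[0,-0.2,0],[0,-0.2,0],[0,-0.2,0],[0,-0.2,0],[0,-0.2,0],[0,-0.2,0],[0,-0.2,0],[0,0,0],[0,0,0],[0,0,0],[0,0,0],[0,0,0],[0,0,0],[0,0,0]])

```text
time: 23.88
eef_pos: [0.4642, 0.0938, 0.1233]
tcp_rot: [0.746, 0.666, -0.005, -0.009]
contact_force: [0.9, -0.4, -3.4]
opening: 0.599
```

```bash
python3 st.py longm
```

```text
t 23.88 tcp [464.2  93.8 123.3] psi -6.41 tilt fix [-0.45 -1.13 -0.  ] open 0.599 F [ 0.9 -0.4 -3.4] q [-0.02 -0.06  2.13  0.01  1.09  0.09]
longm need d [11.2  9.2] turn 0.31
```

move_arm(linear=[[0.005,0.005,0],[0.004,0.003,-0.008],[0.001,0,-0.015],[0,0,-0.02],[0,0,-0.018],[0,0,-0.008],[0,0,0],[0,0,0]], twist=[[-0.4,-0.9,0.3],[0,-0.2,0],[0,0,0],[0,0,0],[0,0,0],[0,0,0],[0,0,0],[0,0,0]])

```text
time: 24.55
eef_pos: [0.4824, 0.0982, 0.0511]
tcp_rot: [0.746, 0.666, 0.003, 0.004]
contact_force: [-0.4, 0.6, -2.2]
opening: 0.599
```

```bash
python3 st.py longm; python3 - <<'E'
from h import *
d=grab("wrist"); cv2.imwrite("pics/w19.png",d["img"])
E
```

```text
t 24.55 tcp [482.4  98.2  51.1] psi -6.54 tilt fix [0.07 0.53 0.  ] open 0.599 F [-0.4  0.6 -2.2] q [-0.    0.08  2.14 -0.    0.91  0.11]
longm need d [-7.   4.8] turn 0.44
```

View pics/w19.png

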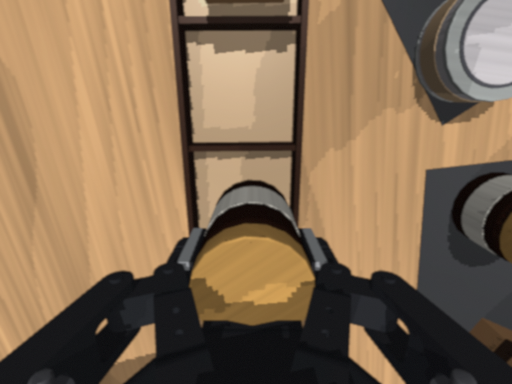

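move_arm(linear=[[-0.0035,0.002,0],[-0.0025,0.002,-0.004],[0,0,-0.008],[0,0,-0.009],[0,0,-0.004],[0,0,0],[0,0,0]], twist=[[0,0.5,0.4],[0,0,0],[0,0,0],[0,0,0],[0,0,0],[0,0,0],[0,0,0]])

```text
time: 25.18
eef_pos: [0.479, 0.1027, 0.0277]
tcp_rot: [0.744, 0.669, 0.003, 0.003]
contact_force: [0.7, 0.2, -2.0]
opening: 0.594
```

```bash
python3 st.py longm
```

```text
t 25.18 tcp [479.  102.7  27.7] psi -6.09 tilt fix [0.07 0.46 0.  ] open 0.594 F [ 0.7  0.2 -2. ] q [ 0.    0.12  2.15 -0.    0.86  0.11]
longm need d [-3.6  0.3] turn -0.01
```

move_arm(linear=[[-0.002,0,-0.003],[-0.001,0,-0.004],[0,0,-0.002],[0,0,0],[0,0,0]], twist=[[0,0.4,0],[0,0,0],[0,0,0],[0,0,0],[0,0,0]])

```text
time: 25.6
eef_pos: [0.4765, 0.1027, 0.0185]
tcp_rot: [0.744, 0.668, 0.0, 0.001]
contact_force: [-0.7, 0.3, -2.3]
opening: 0.599
```

move_arm(linear=[[-0.0005,0,-0.002],[0,0,-0.001],[0,0,0]], twist=[[0,0,0],[0,0,0],[0,0,0]])

```text
time: 25.85
eef_pos: [0.4775, 0.1026, 0.0188]
tcp_rot: [0.744, 0.669, 0.0, 0.001]
contact_force: [0.3, -0.4, -2.8]
opening: 0.597
```

```bash
python3 st.py longm; python3 - <<'E'
from h import *
d=grab("scene"); cv2.imwrite("pics/s20.png",cv2.resize(d["img"][100:220,180:320],None,fx=5,fy=5))
E
```

```text
t 25.85 tcp [477.5 102.6  18.8] psi -6.08 tilt fix [0.08 0.14 0.  ] open 0.597 F [ 0.3 -0.4 -2.8] q [ 0.    0.13  2.15 -0.    0.85  0.11]
longm need d [-2.1  0.4] turn -0.02
```

View pics/s20.png

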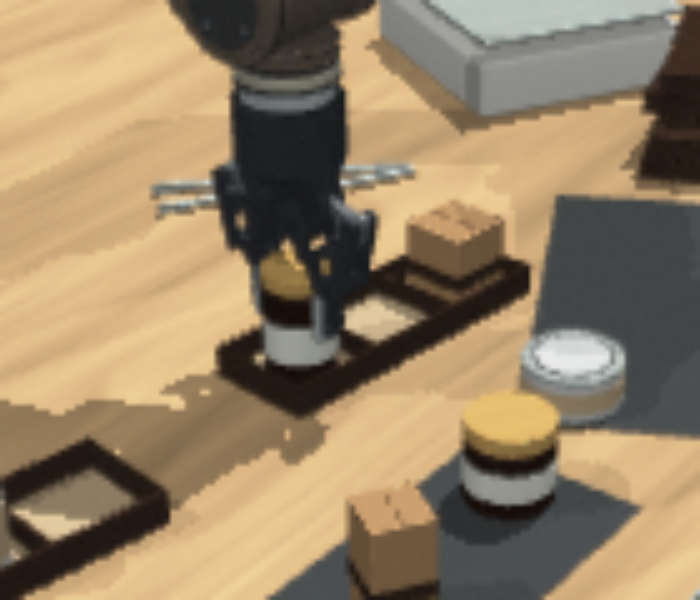

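The height has stopped falling at the expected landing height, so the jar is on the floor. Releasing.

move_arm(linear=[[0,0,0],[0,0,0],[0,0,0],[0,0,0],[0,0,0],[0,0,0]], twist=[[0,0,0],[0,0,0],[0,0,0],[0,0,0],[0,0,0],[0,0,0]], grip=0.85)

```text
time: 26.4
eef_pos: [0.4797, 0.1026, 0.02]
tcp_rot: [0.744, 0.669, 0.002, 0.003]
contact_force: [0.7, -0.6, 0.5]
opening: 0.849
```

move_arm(linear=[[0,0,0.01],[0,0,0.02],[0,0,0.025],[0,0,0.025],[0,0,0.025],[0,0,0.01],[0,0,0]], twist=[[0,0,0],[0,0,0],[0,0,0],[0,0,0],[0,0,0],[0,0,0],[0,0,0]], grip=1)

```text
time: 26.98
eef_pos: [0.4771, 0.1026, 0.1417]
tcp_rot: [0.744, 0.668, 0.001, 0.002]
contact_force: [0.5, 1.0, -0.1]
opening: 1.0
```

```bash
python3 st.py squat; python3 - <<'E'
from h import *
d=grab("wrist"); cv2.imwrite("pics/w21.png",d["img"])
E
```

```text
t 26.98 tcp [477.1 102.6 141.7] psi -6.1 tilt fix [0.07 0.24 0.  ] open 1.0 F [ 0.5  1.  -0.1] q [ 0.   -0.06  2.09 -0.    1.11  0.11]
squat need d [199.9 -34.2] turn -3.6
```

View pics/w21.png

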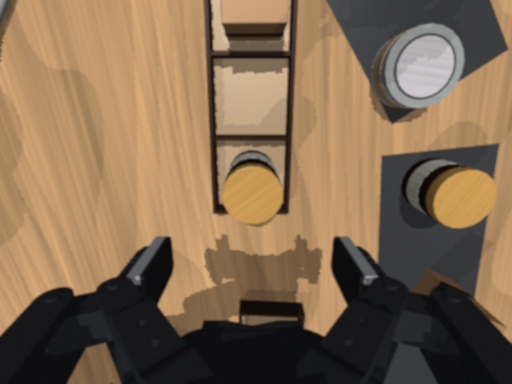

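The tall jar stands in its compartment. Next is the squat jar (wide brass lid, 60 mm), at (460,195) in the wrist view.

move_arm(linear=[[0.01,-0.002,0],[0.02,-0.003,0],[0.027,-0.005,0],[0.029,-0.005,0],[0.029,-0.005,0],[0.028,-0.005,0],[0.024,-0.004,0],[0.016,-0.002,0],[0.008,-0.001,0],[0.002,0,0],[0,0,0],[0,0,0]], twist=[[0,0,-0.9],[0,0,-0.9],[0,-0.2,-0.9],[0,-0.2,-0.9],[0,-0.2,0],[0,-0.2,0],[0,0,0],[0,0,0],[0,0,0],[0,0,0],[0,0,0],[0,0,0]])

```text
time: 28.03
eef_pos: [0.6707, 0.067, 0.1131]
tcp_rot: [0.768, 0.641, -0.007, -0.006]
contact_force: [-0.1, -0.3, 0.0]
opening: 0.999
```

```bash
python3 st.py squat
```

```text
t 28.03 tcp [670.7  67.  113.1] psi -10.34 tilt fix [ 0.02 -1.03  0.  ] open 0.999 F [-0.1 -0.3  0. ] q [-0.05  0.38  1.64 -0.    1.14  0.13]
squat need d [6.3 1.4] turn 0.64
```

move_arm(linear=[[0.004,0.001,0],[0.003,0.0005,-0.01],[0,0,-0.02],[0,0,-0.02],[0,0,-0.01],[0,0,0],[0,0,0]], twist=[[0,-0.9,0.6],[0,0,0],[0,0,0],[0,0,0],[0,0,0],[0,0,0],[0,0,0]])

```text
time: 28.62
eef_pos: [0.6749, 0.0707, 0.0506]
tcp_rot: [0.763, 0.646, 0.0, 0.0]
contact_force: [0.3, -0.5, 0.3]
opening: 1.002
```

```bash
python3 st.py squat; python3 - <<'E'
from h import *
d=grab("wrist"); cv2.imwrite("pics/w22.png",d["img"])
E
```

```text
t 28.62 tcp [674.9  70.7  50.6] psi -9.53 tilt fix [0.02 0.02 0.  ] open 1.002 F [ 0.3 -0.5  0.3] q [-0.04  0.46  1.67 -0.    1.02  0.12]
squat need d [ 2.1 -2.3] turn -0.17
```

View pics/w22.png

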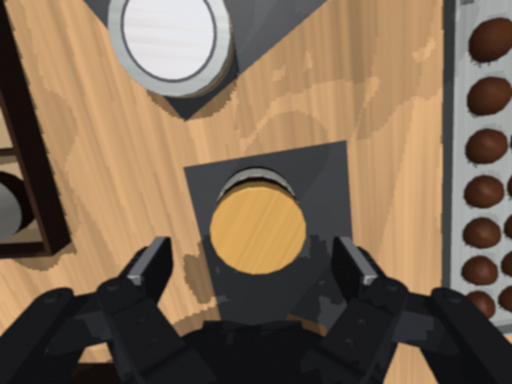

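The squat jar lid is at (258,230) and the jaw middle is at 251, so a 3 mm shift in +x centres it. Descending.

move_arm(linear=[[0.002,-0.001,0],[0.0015,-0.001,-0.008],[0,0,-0.015],[0,0,-0.014],[0,0,-0.006],[0,0,0],[0,0,0]], twist=[[0,0,0],[0,0,0],[0,0,0],[0,0,0],[0,0,0],[0,0,0],[0,0,0]])

```text
time: 29.25
eef_pos: [0.6809, 0.0684, 0.0069]
tcp_rot: [0.763, 0.646, 0.002, 0.002]
contact_force: [0.3, -0.3, -0.9]
opening: 0.998
```

```bash
python3 st.py squat; python3 - <<'E'
from h import *
d=grab("wrist"); cv2.imwrite("pics/w23.png",d["img"])
E
```

```text
t 29.25 tcp [680.9  68.4   6.9] psi -9.54 tilt fix [0.03 0.37 0.  ] open 0.998 F [ 0.3 -0.3 -0.9] q [-0.05  0.52  1.67 -0.    0.95  0.12]
squat need d [-3.9  0. ] turn -0.16
```

View pics/w23.png

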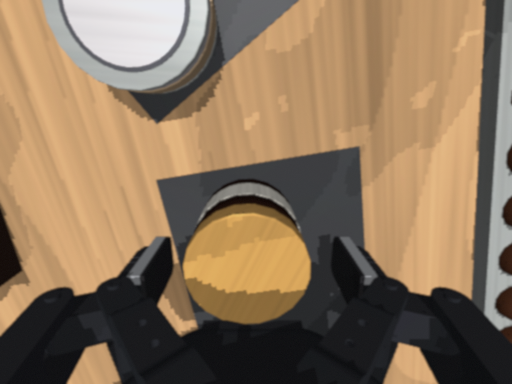

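move_arm(linear=[[-0.002,0,-0.003],[0,0,0],[0,0,0]], twist=[[0,0.3,0],[0,0,0],[0,0,0]])

```text
time: 29.55
eef_pos: [0.679, 0.0684, 0.0041]
tcp_rot: [0.763, 0.646, 0.0, 0.001]
contact_force: [-0.1, 0.2, 0.6]
opening: 0.998
```

move_arm(linear=[[0,0,0],[0,0,0],[0,0,0],[0,0,0],[0,0,0],[0,0,0],[0,0,0],[0,0,0],[0,0,0]], twist=[[0,0,0],[0,0,0],[0,0,0],[0,0,0],[0,0,0],[0,0,0],[0,0,0],[0,0,0],[0,0,0]], grip=0, force=45)

```text
time: 30.3
eef_pos: [0.6796, 0.0685, 0.0053]
tcp_rot: [0.763, 0.646, 0.001, 0.001]
contact_force: [0.1, 0.2, -1.1]
opening: 0.69
```

move_arm(linear=[[0,0,0.01],[0,0,0.02],[0,0,0.025],[0,0,0.025],[0,0,0.025],[0,0,0.02],[0,0,0.005],[0,0,0]], twist=[[0,0,0],[0,0,0],[0,0,0],[0,0,0],[0,0,0],[0,0,0],[0,0,0],[0,0,0]])

```text
time: 30.97
eef_pos: [0.6744, 0.0687, 0.1395]
tcp_rot: [0.763, 0.646, -0.002, -0.002]
contact_force: [0.6, 0.4, -2.7]
opening: 0.694
```

```bash
python3 st.py short1; python3 - <<'E'
from h import *
d=grab("wrist"); cv2.imwrite("pics/w24.png",d["img"])
E
```

```text
t 30.97 tcp [674.4  68.7 139.5] psi -9.52 tilt fix [ 0.02 -0.34  0.  ] open 0.694 F [ 0.6  0.4 -2.7] q [-0.05  0.36  1.62 -0.    1.17  0.12]
short1 need d [-198.1 -186. ] turn -0.18
```

View pics/w24.png

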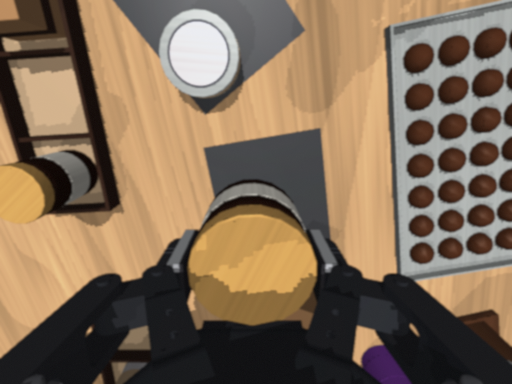

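move_arm(linear=[[-0.008,-0.008,0],[-0.016,-0.015,0.001],[-0.02,-0.02,0.001],[-0.021,-0.02,0.001],[-0.021,-0.02,0.001],[-0.021,-0.02,0.001],[-0.021,-0.02,0.001],[-0.021,-0.02,0.001],[-0.018,-0.018,0.001],[-0.012,-0.011,0],[-0.006,-0.006,0],[-0.002,-0.002,0],[0,0,0],[0,0,0]], twist=[[0,-0.3,-0.2],[0,-0.3,0],[0,-0.3,0],[0,-0.3,0],[0,-0.3,0],[0,-0.3,0],[0,-0.3,0],[0,-0.2,0],[0,0,0],[0,0,0],[0,0,0],[0,0,0],[0,0,0],[0,0,0]])

```text
time: 32.18
eef_pos: [0.4651, -0.1118, 0.1221]
tcp_rot: [0.764, 0.645, 0.004, -0.005]
contact_force: [-0.5, -0.2, -2.2]
opening: 0.692
```

```bash
python3 st.py short1
```

```text
t 32.18 tcp [ 465.1 -111.8  122.1] psi -9.61 tilt fix [-0.68 -0.   -0.  ] open 0.692 F [-0.5 -0.2 -2.2] q [-0.45 -0.06  2.12  0.01  1.08 -0.29]
short1 need d [11.2 -5.5] turn -0.09
```

move_arm(linear=[[0.004,-0.002,0],[0.003,-0.002,-0.008],[0,0,-0.015],[0,0,-0.02],[0,0,-0.018],[0,0,-0.01],[0,0,0],[0,0,0]], twist=[[-0.6,0,0],[0,0,0],[0,0,0],[0,0,0],[0,0,0],[0,0,0],[0,0,0],[0,0,0]])

```text
time: 32.85
eef_pos: [0.4795, -0.1135, 0.0474]
tcp_rot: [0.761, 0.648, 0.002, 0.002]
contact_force: [-0.3, -0.4, -2.3]
opening: 0.693
```

```bash
python3 st.py short1; python3 - <<'E'
from h import *
d=grab("wrist"); cv2.imwrite("pics/w25.png",d["img"])
E
```

```text
t 32.85 tcp [ 479.5 -113.5   47.4] psi -9.16 tilt fix [0.06 0.31 0.  ] open 0.693 F [-0.3 -0.4 -2.3] q [-0.44  0.09  2.14  0.    0.91 -0.28]
short1 need d [-3.2 -3.8] turn -0.54
```

View pics/w25.png

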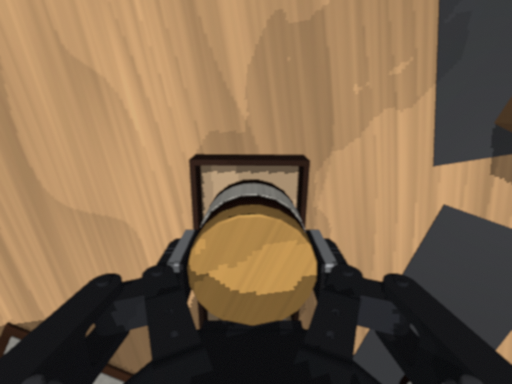

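The squat jar is aligned with the free compartment (box 191–309, jar centre 252). Lowering.

move_arm(linear=[[-0.002,-0.002,0],[-0.001,-0.0015,-0.006],[0,0,-0.012],[0,0,-0.012],[0,0,-0.005],[0,0,0],[0,0,0]], twist=[[0,0.3,-0.5],[0,0,0],[0,0,0],[0,0,0],[0,0,0],[0,0,0],[0,0,0]])

```text
time: 33.48
eef_pos: [0.481, -0.1201, 0.0167]
tcp_rot: [0.764, 0.645, 0.002, 0.006]
contact_force: [0.6, 0.6, -1.2]
opening: 0.688
```

```bash
python3 st.py short1
```

```text
t 33.48 tcp [ 481.  -120.1   16.7] psi -9.72 tilt fix [0.41 0.65 0.  ] open 0.688 F [ 0.6  0.6 -1.2] q [-0.45  0.15  2.14 -0.    0.84 -0.28]
short1 need d [-4.7  2.8] turn 0.02
```

move_arm(linear=[[-0.003,0.002,-0.002],[-0.002,0.001,-0.003],[0,0,-0.001],[0,0,0],[0,0,0]], twist=[[0.4,0.6,0],[0,0,0],[0,0,0],[0,0,0],[0,0,0]])

```text
time: 33.9
eef_pos: [0.477, -0.1176, 0.0125]
tcp_rot: [0.765, 0.645, 0.001, 0.002]
contact_force: [0.2, -0.3, -1.0]
opening: 0.692
```

move_arm(linear=[[0,0,-0.002],[0,0,-0.001],[0,0,0]], twist=[[0,0,0],[0,0,0],[0,0,0]])

```text
time: 34.15
eef_pos: [0.4775, -0.1178, 0.0097]
tcp_rot: [0.764, 0.645, 0.001, 0.002]
contact_force: [0.0, -0.6, -1.6]
opening: 0.689
```

```bash
python3 st.py short1; python3 - <<'E'
from h import *
d=grab("scene"); cv2.imwrite("pics/s26.png",cv2.resize(d["img"][130:250,120:280],None,fx=5,fy=5))
E
```

```text
t 34.15 tcp [ 477.5 -117.8    9.7] psi -9.72 tilt fix [0.1  0.27 0.  ] open 0.689 F [ 0.  -0.6 -1.6] q [-0.45  0.16  2.15  0.    0.83 -0.28]
short1 need d [-1.2  0.5] turn 0.02
```

View pics/s26.png

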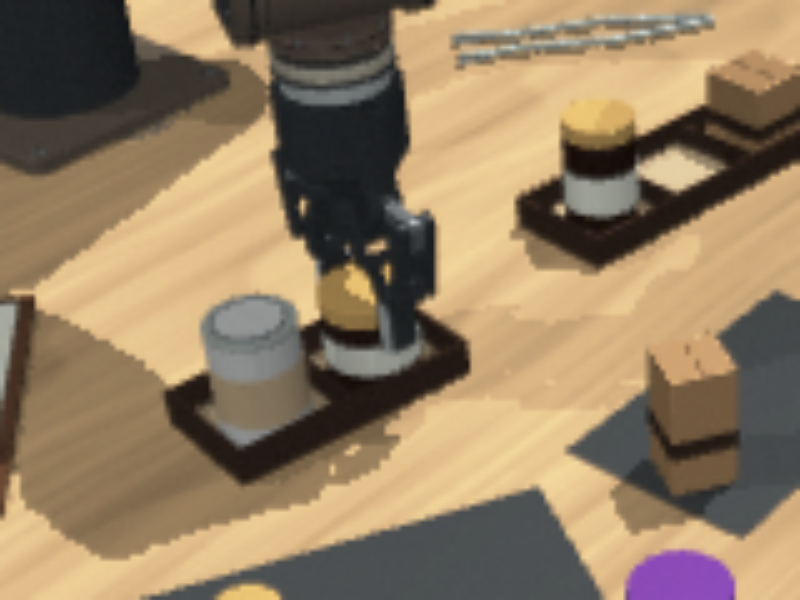

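move_arm(linear=[[-0.001,0,-0.002],[0,0,0],[0,0,0]], twist=[[0,0,0],[0,0,0],[0,0,0]])

```text
time: 34.45
eef_pos: [0.4784, -0.1184, 0.0101]
tcp_rot: [0.765, 0.645, 0.002, 0.003]
contact_force: [0.3, 0.5, -1.2]
opening: 0.692
```

move_arm(linear=[[0,0,0],[0,0,0],[0,0,0],[0,0,0],[0,0,0],[0,0,0]], twist=[[0,0,0],[0,0,0],[0,0,0],[0,0,0],[0,0,0],[0,0,0]], grip=0.88)

```text
time: 34.95
eef_pos: [0.4792, -0.1189, 0.0106]
tcp_rot: [0.765, 0.645, 0.002, 0.004]
contact_force: [0.4, 0.1, -0.6]
opening: 0.882
```

move_arm(linear=[[0,0,0.01],[0,0,0.02],[0,0,0.025],[0,0,0.025],[0,0,0.025],[0,0,0.02],[0,0,0]], twist=[[0,0,0],[0,0,0],[0,0,0],[0,0,0],[0,0,0],[0,0,0],[0,0,0]], grip=1)

```text
time: 35.53
eef_pos: [0.4763, -0.1175, 0.1428]
tcp_rot: [0.765, 0.645, 0.001, 0.002]
contact_force: [0.1, 0.4, 0.3]
opening: 0.999
```

```bash
python3 st.py narrow; python3 - <<'E'
from h import *
d=grab("wrist"); cv2.imwrite("pics/w27.png",d["img"])
E
```

```text
t 35.53 tcp [ 476.3 -117.5  142.8] psi -9.73 tilt fix [0.09 0.3  0.  ] open 0.999 F [0.1 0.4 0.3] q [-0.45 -0.06  2.09  0.    1.11 -0.28]
narrow need d [218.9  41.9] turn -22.87
```

View pics/w27.png

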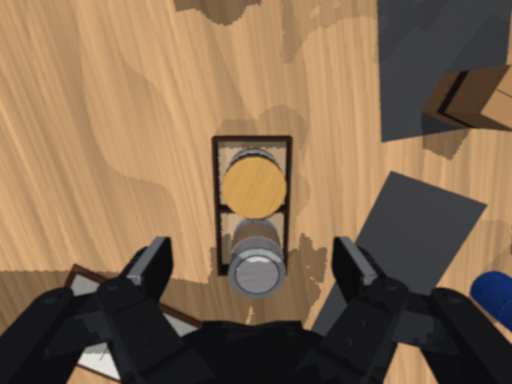

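Both short-box things are in place. Last is the narrow carton, the tall kraft box at (470,98).

move_arm(linear=[[0.01,0.002,0],[0.02,0.004,0],[0.028,0.005,0],[0.031,0.006,0],[0.031,0.006,0],[0.031,0.006,0],[0.026,0.005,0],[0.018,0.003,0],[0.01,0.002,0],[0.003,0,0],[0,0,0],[0,0,0]], twist=[[0,0,-2.5],[0,0,-2.5],[0,-0.2,-3],[0,-0.2,-3],[0,-0.2,-3],[0,-0.2,-3],[0,0,-3],[0,0,-2],[0,0,0],[0,0,0],[0,0,0],[0,0,0]])

```text
time: 36.58
eef_pos: [0.682, -0.0725, 0.1215]
tcp_rot: [0.879, 0.478, -0.003, -0.004]
contact_force: [-0.5, -0.1, 0.2]
opening: 1.0
```

```bash
python3 st.py narrow; python3 - <<'E'
from h import *
d=grab("wrist"); cv2.imwrite("pics/w28.png",d["img"])
E
```

```text
t 36.58 tcp [682.  -72.5 121.5] psi -32.95 tilt fix [-0.3  -0.52 -0.  ] open 1.0 F [-0.5 -0.1  0.2] q [-0.25  0.39  1.61  0.    1.15  0.32]
narrow need d [13.2 -3.1] turn 0.35
```

View pics/w28.png

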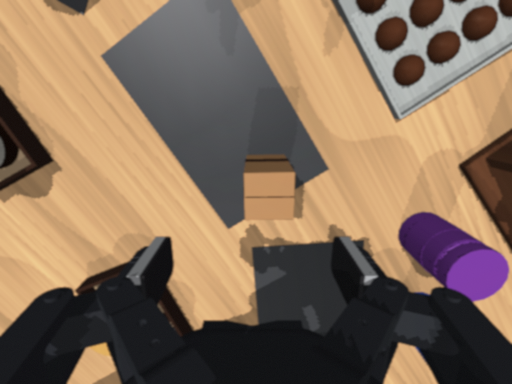

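move_arm(linear=[[0.006,-0.0015,0],[0.005,-0.001,-0.01],[0,0,-0.02],[0,0,-0.02],[0,0,-0.01],[0,0,0],[0,0,0]], twist=[[-0.3,-0.5,0.3],[0,0,0],[0,0,0],[0,0,0],[0,0,0],[0,0,0],[0,0,0]])

```text
time: 37.22
eef_pos: [0.6919, -0.0772, 0.0591]
tcp_rot: [0.878, 0.479, 0.001, 0.001]
contact_force: [-0.6, 1.0, -0.2]
opening: 1.001
```

```bash
python3 st.py narrow; python3 - <<'E'
from h import *
d=grab("wrist"); cv2.imwrite("pics/w29.png",d["img"])
E
```

```text
t 37.22 tcp [691.9 -77.2  59.1] psi -32.75 tilt fix [0.1  0.14 0.  ] open 1.001 F [-0.6  1.  -0.2] q [-0.26  0.48  1.62 -0.    1.04  0.32]
narrow need d [3.3 1.6] turn 0.15
```

View pics/w29.png

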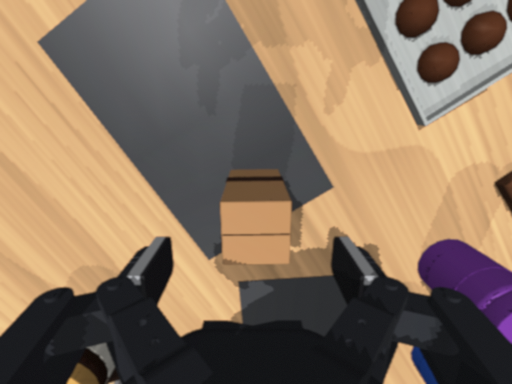

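The carton top is at (256,232) and the jaw middle at 251, so only a small shift is needed. Descending to TCP z≈0.014 and gripping.

move_arm(linear=[[0.002,0.001,-0.003],[0.001,0,-0.01],[0,0,-0.014],[0,0,-0.013],[0,0,-0.004],[0,0,0],[0,0,0]], twist=[[0,0,0],[0,0,0],[0,0,0],[0,0,0],[0,0,0],[0,0,0],[0,0,0]])

```text
time: 37.85
eef_pos: [0.697, -0.0765, 0.0138]
tcp_rot: [0.878, 0.479, 0.003, 0.003]
contact_force: [-0.4, 1.3, 0.6]
opening: 1.001
```

```bash
python3 st.py narrow; python3 - <<'E'
from h import *
d=grab("wrist"); cv2.imwrite("pics/w30.png",d["img"])
E
```

```text
t 37.85 tcp [697.  -76.5  13.8] psi -32.75 tilt fix [0.17 0.43 0.  ] open 1.001 F [-0.4  1.3  0.6] q [-0.25  0.54  1.62 -0.    0.97  0.32]
narrow need d [-1.8  0.9] turn 0.15
```

View pics/w30.png

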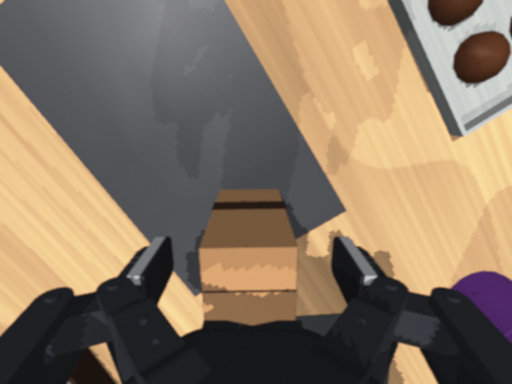

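move_arm(linear=[[0,0,0],[0,0,0],[0,0,0],[0,0,0],[0,0,0],[0,0,0],[0,0,0],[0,0,0],[0,0,0],[0,0,0],[0,0,0]], twist=[[0,0.4,0],[0,0,0],[0,0,0],[0,0,0],[0,0,0],[0,0,0],[0,0,0],[0,0,0],[0,0,0],[0,0,0],[0,0,0]], grip=0, force=35)

```text
time: 38.82
eef_pos: [0.6976, -0.0766, 0.0154]
tcp_rot: [0.878, 0.479, -0.0, 0.002]
contact_force: [0.7, 0.2, -1.2]
opening: 0.469
```

move_arm(linear=[[0,0,0.01],[0,0,0.02],[0,0,0.025],[0,0,0.025],[0,0,0.025],[0,0,0.02],[0,0,0.005],[0,0,0]], twist=[[0,0,0],[0,0,0],[0,0,0],[0,0,0],[0,0,0],[0,0,0],[0,0,0],[0,0,0]])

```text
time: 39.48
eef_pos: [0.6944, -0.0758, 0.1523]
tcp_rot: [0.878, 0.479, -0.002, 0.0]
contact_force: [-0.5, 0.2, -1.7]
opening: 0.463
```

```bash
python3 st.py long0; python3 - <<'E'
from h import *
d=grab("wrist"); cv2.imwrite("pics/w31.png",d["img"])
E
```

```text
t 39.48 tcp [694.4 -75.8 152.3] psi -32.75 tilt fix [ 0.13 -0.15  0.  ] open 0.463 F [-0.5  0.2 -1.7] q [-0.25  0.39  1.56 -0.    1.2   0.32]
long0 need d [-210.5  258.3] turn 26.65
```

View pics/w31.png

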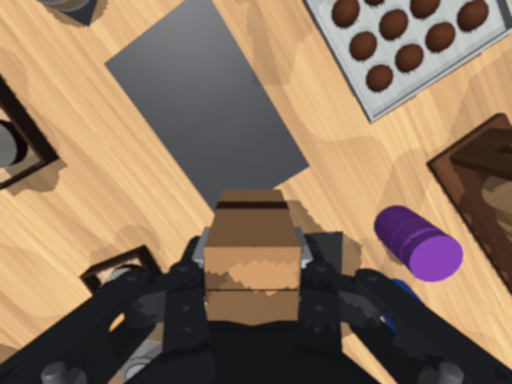

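move_arm(linear=[[-0.007,0.008,0],[-0.013,0.016,0.001],[-0.018,0.023,0.001],[-0.02,0.025,0.001],[-0.02,0.025,0.001],[-0.02,0.025,0.001],[-0.02,0.025,0.001],[-0.02,0.025,0.001],[-0.02,0.025,0.001],[-0.017,0.022,0.001],[-0.012,0.016,0],[-0.006,0.009,0],[-0.002,0.003,0],[0,0,0],[0,0,0]], twist=[[0,-0.2,2.4],[0,-0.3,2.7],[0,-0.3,2.7],[0,-0.3,2.7],[0,-0.3,2.7],[0,-0.3,2.7],[0,-0.3,2.7],[0,-0.3,2.7],[0,-0.3,2.7],[0,0,2],[0,0,0],[0,0,0],[0,0,0],[0,0,0],[0,0,0]])

```text
time: 40.78
eef_pos: [0.475, 0.1773, 0.134]
tcp_rot: [0.741, 0.671, 0.003, 0.0]
contact_force: [0.3, 0.2, -2.0]
opening: 0.464
```

```bash
python3 st.py long0
```

```text
t 40.78 tcp [475.  177.3 134. ] psi -5.68 tilt fix [-0.21  0.28  0.  ] open 0.464 F [ 0.3  0.2 -2. ] q [ 0.16 -0.01  2.06  0.    1.09  0.25]
long0 need d [8.9 5.2] turn -0.42
```

move_arm(linear=[[0.004,0.002,0],[0.003,0.002,-0.008],[0,0,-0.015],[0,0,-0.022],[0,0,-0.02],[0,0,-0.01],[0,0,0],[0,0,0]], twist=[[-0.2,0.3,-0.4],[0,0,0],[0,0,0],[0,0,0],[0,0,0],[0,0,0],[0,0,0],[0,0,0]])

```text
time: 41.45
eef_pos: [0.491, 0.1768, 0.0553]
tcp_rot: [0.747, 0.665, 0.002, 0.002]
contact_force: [0.1, 0.4, -0.3]
opening: 0.467
```

```bash
python3 st.py long0; python3 - <<'E'
from h import *
d=grab("wrist"); cv2.imwrite("pics/w32.png",d["img"]); d=grab("scene"); cv2.imwrite("pics/s32.png",cv2.resize(d["img"][100:220,180:320],None,fx=5,fy=5))
E
```

```text
t 41.45 tcp [491.  176.8  55.3] psi -6.7 tilt fix [0.04 0.3  0.  ] open 0.467 F [ 0.1  0.4 -0.3] q [ 0.15  0.14  2.06 -0.    0.93  0.27]
long0 need d [-7.1  5.7] turn 0.6
```

View pics/w32.png

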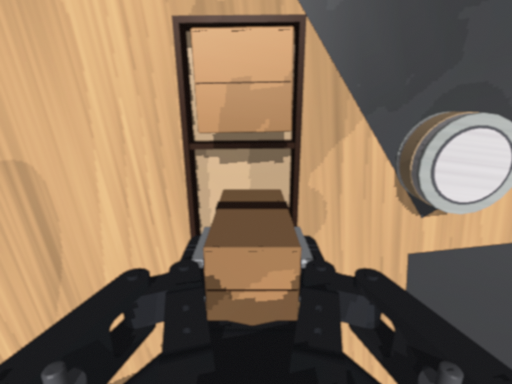

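View pics/s32.png

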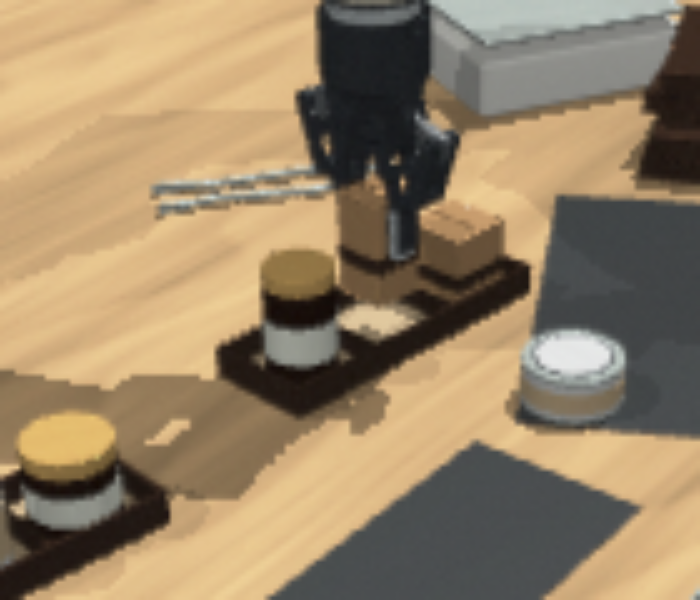

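The narrow carton is over the middle compartment, about 7 mm too far in x and 6 mm short in y. Correcting and lowering.

move_arm(linear=[[-0.004,0.003,0],[-0.003,0.002,-0.004],[-0.001,0,-0.009],[0,0,-0.01],[0,0,-0.005],[0,0,0],[0,0,0]], twist=[[0,0.3,0.6],[0,0,0],[0,0,0],[0,0,0],[0,0,0],[0,0,0],[0,0,0]])

```text
time: 42.13
eef_pos: [0.4852, 0.1835, 0.0295]
tcp_rot: [0.743, 0.669, 0.004, 0.003]
contact_force: [0.5, -0.2, -0.8]
opening: 0.461
```

```bash
python3 st.py long0
```

```text
t 42.13 tcp [485.2 183.5  29.5] psi -5.98 tilt fix [-0.05  0.51  0.  ] open 0.461 F [ 0.5 -0.2 -0.8] q [ 0.17  0.17  2.08 -0.    0.88  0.27]
long0 need d [-1.3 -1. ] turn -0.12
```

move_arm(linear=[[-0.001,0,-0.003],[-0.001,0,-0.004],[0,0,-0.002],[0,0,0],[0,0,0]], twist=[[0,0.5,0],[0,0,0],[0,0,0],[0,0,0],[0,0,0]])

```text
time: 42.55
eef_pos: [0.4831, 0.1834, 0.0194]
tcp_rot: [0.743, 0.669, -0.0, -0.001]
contact_force: [-0.1, 0.6, -0.8]
opening: 0.459
```

move_arm(linear=[[0,0,-0.002],[0,0,-0.001],[0,0,0]], twist=[[0,0,0],[0,0,0],[0,0,0]])

```text
time: 42.8
eef_pos: [0.4843, 0.1837, 0.0199]
tcp_rot: [0.743, 0.669, -0.0, -0.001]
contact_force: [-0.5, 0.3, -0.8]
opening: 0.46
```

```bash
python3 st.py long0; python3 - <<'E'
from h import *
d=grab("scene"); cv2.imwrite("pics/s33.png",cv2.resize(d["img"][100:220,180:320],None,fx=5,fy=5))
E
```

```text
t 42.8 tcp [484.3 183.7  19.9] psi -5.97 tilt fix [-0.05 -0.04 -0.  ] open 0.46 F [-0.5  0.3 -0.8] q [0.17 0.19 2.08 0.   0.87 0.27]
long0 need d [-0.4 -1.2] turn -0.13
```

View pics/s33.png

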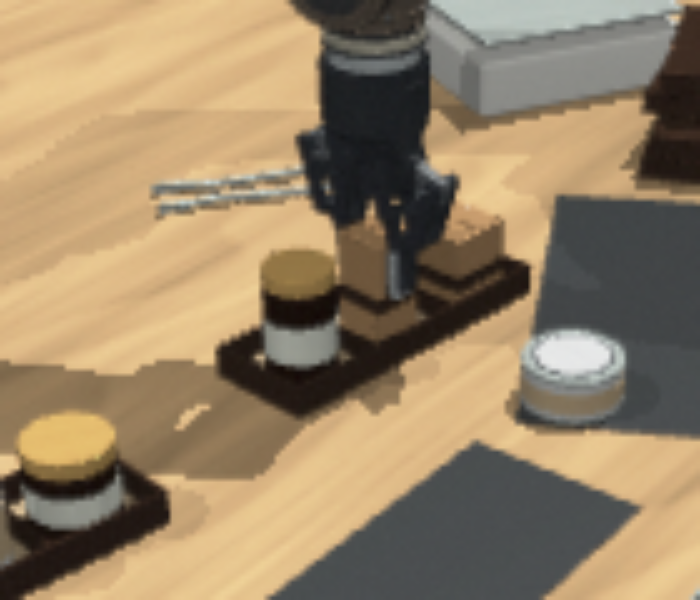

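The height has stalled at 19.5 mm, as expected, so the carton is down. Releasing, rising, and then backing away towards the start so the top camera sees clearly.

move_arm(linear=[[0,0,0],[0,0,0],[0,0,0],[0,0,0],[0,0,0],[0,0,0]], twist=[[0,0,0],[0,0,0],[0,0,0],[0,0,0],[0,0,0],[0,0,0]], grip=0.75)

```text
time: 43.35
eef_pos: [0.4851, 0.1838, 0.0202]
tcp_rot: [0.743, 0.669, 0.001, -0.0]
contact_force: [-0.6, -0.2, 0.4]
opening: 0.745
```

move_arm(linear=[[0,0,0.01],[0,0,0.02],[0,0,0.025],[0,0,0.03],[0,0,0.03],[0,0,0.03],[0,0,0.03],[0,0,0.02],[0,0,0.01],[0,0,0]], twist=[[0,0,0],[0,0,0],[0,0,0],[0,0,0],[0,0,0],[0,0,0],[0,0,0],[0,0,0],[0,0,0],[0,0,0]])

```text
time: 44.18
eef_pos: [0.48, 0.1829, 0.239]
tcp_rot: [0.743, 0.669, -0.0, -0.001]
contact_force: [-0.2, 0.3, 0.7]
opening: 0.75
```

move_arm(linear=[[-0.01,0.02,0.005],[-0.014,0.028,0.005],[-0.018,0.034,0.005],[-0.018,0.034,0.005],[-0.018,0.034,0.005],[-0.018,0.034,0.005],[-0.018,0.034,0.005],[-0.018,0.034,0.005],[-0.018,0.034,0.005],[-0.018,0.034,0.005],[-0.018,0.034,0.005],[-0.014,0.028,0],[-0.008,0.016,0],[0,0,0],[0,0,0]], twist=[[0,0,4],[0,0,4],[0,0,4],[0,0,4],[0,0,4],[0,0,4],[0,0,4],[0,0,4],[0,0,4],[0,0,4],[0,0,4],[0,0,0],[0,0,0],[0,0,0],[0,0,0]])

```text
time: 45.43
eef_pos: [0.2511, 0.5906, 0.2709]
tcp_rot: [0.423, 0.906, -0.017, -0.003]
contact_force: [0.6, -0.7, -0.6]
opening: 0.754
```

```bash
python3 st.py; python3 - <<'E'
from meas import *
d=grab("top"); cv2.imwrite("pics/t34.png",d["img"]); np.savez("top1.npz",**d)
e=grab("scene"); cv2.imwrite("pics/s34.png",e["img"])
W=cloud(d)
B=dict(long=((483.9,182.5),83.9),short=((469.6,-156.7),80.3))
for n,b,s,h in [("cube","long",80,.064),("narrow","long",0,.084),("tall","long",-80,.088),("squat","short",40,.064),("tin","short",-40,.080)]:
    c,a=B[b]; a=np.radians(a); ey=np.array([np.cos(a),np.sin(a)]); ex=np.array([ey[1],-ey[0]])
    cc=np.array(c)+s*ey
    m=(np.hypot(W[...,0]*1000-cc[0],W[...,1]*1000-cc[1])<48)&(abs(W[...,2]-h)<.008)
    P=(W[m][:,:2]*1000).astype(np.float32); r=cv2.minAreaRect(P); q=np.array(r[0])-c
    A=np.c_[W[m][:,:2],np.ones(m.sum())]; k=np.linalg.lstsq(A,W[m][:,2],rcond=None)[0]
    print(n,"box x,y",round(float(q@ex),1),round(float(q@ey),1),np.round(r[1],1),"z",np.median(W[m][:,2]).round(4),"slope",np.round(k[:2],3))
tops(d,[(189,187),(388,203),(425,235)])
E
```

```text
t 45.43 tcp [251.1 590.6 270.9] psi 40.0 tilt fix [ 1.67 -1.13  0.  ] open 0.754 F [ 0.6 -0.7 -0.6] q [1.01 0.2  1.58 0.   1.4  0.31]
cube box x,y 3.0 80.1 [53.3 51.6] z 0.0627 slope [-0.01  0.01]
narrow box x,y -0.5 0.1 [40.3 40.2] z 0.0828 slope [0.019 0.003]
tall box x,y 1.5 -78.6 [49.5 50.3] z 0.0868 slope [-0.001 -0.012]
squat box x,y 2.2 39.2 [58.5 57.3] z 0.0631 slope [0.005 0.005]
tin box x,y 4.4 -42.0 [53.7 54.4] z 0.0788 slope [-0.01  -0.005]
(189, 187) z 0.0332 rect [644.8 192.1] [69.7 68.7] 2.4 circ [644.6 191.6] 35.7
(388, 203) z 0.041 rect [ 615.3 -337.4] [34.7 37.8] 1.6 circ [ 614.8 -337. ] 19.5
(425, 235) z 0.0192 rect [ 533.  -444.8] [63.6 60. ] 81.0 circ [ 534.1 -446.1] 41.4
```

View pics/t34.png

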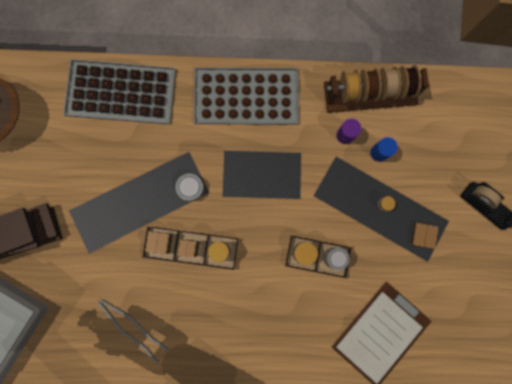

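View pics/s34.png

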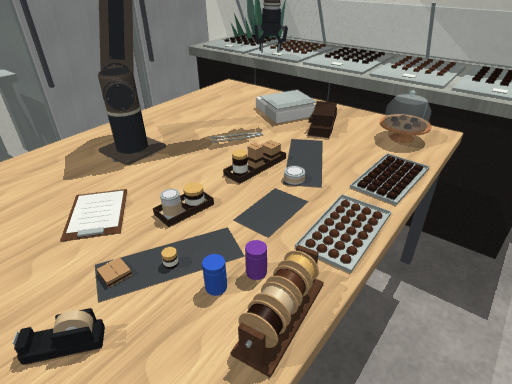

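The top view shows all five things upright in their boxes: (158,243), (190,247) and (219,252) in the long box, (306,254) and (337,257) in the short one. Each is within 4.5 mm of its compartment centre. The three stock pieces have not moved, and the arm is clear. Handing in.

```bash
python3 -c "
from plant import *
print(sign_off())"
```

```text
the job is handed in; nothing more can be done
None
```

Both gift boxes are made up and the job is handed in, at about 45.5 s of the 128 s allowed. `sign_off()` gives no verdict, so the results below are my own last measurements from the top camera.

| Thing | Box | Offset from compartment centre, x / y (mm) |
|---|---|---|
| cube carton | long, end compartment (+80) | 3.0 / 0.1 |
| narrow carton | long, middle compartment | -0.5 / 0.1 |
| tall jar | long, end compartment (-80) | 1.5 / 1.4 |
| squat jar | short, +40 compartment | 2.2 / -0.8 |
| tall tin | short, -40 compartment | 4.4 / -2.0 |

- **Standing:** top heights match things standing on the 4 mm floors, reading 1–1.5 mm low as this camera did at the start. Slopes across the tops are at most 0.02.
- **Stock:** the low wide tin, the smallest jar and the flat carton measure where they started, to within 1 mm.
- **Fingertips:** one thing disagreed with the interface text. Both the wrist and scene cameras put the open fingertips about 32 mm behind the reported TCP, not ahead of it. I set the grasp heights from the cameras and every grasp held.
- **Touchdown:** the force reading was too noisy to show contact clearly. I judged it from the height no longer falling at the expected level.

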